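# Clamp a rim lock in the fixture with the sunk knob

## Robot

A 6-joint arm with a two-finger parallel gripper is mounted at the origin on the work surface; the furniture and walls round the work are solid. World frame = base frame: x ahead of the robot, y to its left, z up, the work surface at z = 0. Lengths are in m, angles in rad, forces in N, time in s.
With the tool pointing down it reaches from about 0.375 to 0.9 m from the base axis. Payload 3.1 kg.
Tool frame: the origin (TCP) lies at the very end of the fingers, on their centre line; the grasp point (between the pads) lies 19 mm behind it (robot.hold_point_z is the z of the grasp point in the tool frame, in m); z points along the fingers, y is the direction in which the jaws open and shut (so a half turn about z gives the same grasp; the last joint's range is limited). The gripper opens to 87 mm and grips with 3 to 60 N. Pads are 19 mm wide; open, the fingers measure 117 mm over their backs; the gripper's body (75 mm by 190 mm) begins 51 mm behind the grasp point.
Start: joints at [-1.516, 0.527, 1.433, -0, 1.181, -0.178], TCP at [0.144, -0.608, 0.223] pointing down, gripper open.
Joint ranges: [-3.08, 3.08], [-0.75, 2.2], [0.22, 2.44], [-1.43, 4.57], [0, 2.65], [-2.85, 2.85]. Speed limits (rad/s): [2.79, 2.79, 3.14, 3.14, 3.14, 3.14].

## Interface

Orientations are given as a unit quaternion [x, y, z, w].
In Python, from rig import robot, viewer, spotter gives the robot as it stands.
- The arm moves only by the shell command python3 -m crank 'ROWS' [FORCE]. ROWS is text: rows parted by semicolons, each of 7 numbers parted by spaces: the turn, a rotation vector about the tool's x, y, z in units of 5 degrees (1.0 is 5 degrees), then the shift along the tool's x, y, z in units of 40 mm (1.0 is 40 mm), then the gripper's target within -1 to 1 (shut at 1, half-way at 0, fully open at -1). A call has 1 to 5 rows; each row shifts and turns the pose as measured when the row begins, along the tool's axes as they then stand; what a row does not reach is not made up. A row lasts 1/8 s, in which the tool goes at most 62.5 mm and 10.7 degrees, less where a joint would pass 70% of its speed; a pose out of reach is approached as far as the arm can. A call is refused whole if a number of a shift passes 1 or a number of a turn 1, either way. A call with a gripper value outside its range is refused whole. The fingers move at their own pace and stop on an object; FORCE is the grip in N (left out, the last holds). Time passes only in rows, so rows that do not move let the fingers close. It gives the time, the measured TCP pose, the force and the opening at its end, in the units of the state.
- robot.get_obs(): the state, without advancing time (a new reading comes with each control period).
- viewer.camera(name): name is "scene" or "side" or "wrist"; returns a dict with "img" (420x560x3 uint8, red, green, blue), "camera_matrix" (3x3 intrinsics, pixels), "xyz" and "attitude" of the camera in the world. Camera axes: x right, y down, z forward; pixel columns grow to the right and rows downward; lengths in m; the calibration is good to about 2 mm. A picture is of the moment at which its call begins. There is no depth.
- robot.hand_in(): hands the job in, once; it reports no verdict.
Trained networks look in a picture, given as the dict that the camera call returned (one of the last four; its "shot" number tells which), for a name from the list of things; names that differ only in an ending like _2 or _b are one class to them, and where a whole thing is asked for, a point or a joint stands for the part that bears it (a point fixed in the world has none). Each returns a list of dicts, best first, with "score" (0 to 1); they miss things now and then, are a little off and sometimes report something else, mostly with a low value. They report only what shows in the picture. A call takes as long as a camera call.
- spotter.boxes_of(name, picture): "at" ([x, y, z] in m, in the coordinates of the camera as it stood for that picture, good to about 4 mm: the middle of the surface that is visible of it).
The state is a dict: "time": time; "q": joint angles; "joint_velocities": joint speeds; "joint_torque": joint torques, N m; "position": TCP position; "tool_rot": TCP orientation; "ft_force": force on the tool from outside, world axes, zero at the start; "moment": the same for the moment, N m; "grip_width": finger opening in m.
Only numpy, scipy, OpenCV 4.12 (cv2) and the standard library are available. Lean on these libraries where they do the work, as an engineer would, in place of code of your own. Each camera call takes 0.05 s, during which the arm holds its last target.

## Task

Lay the zinc rim lock flat on the bed of the blue clamping fixture, bolt pointing into the slot between the two stop posts. Then reach through the round opening of the yellow guard and turn the sunk black knob clockwise until the jaw presses the lock against the posts: firmly by hand feel, so that it stays held when you let go, but not overtightened. Move the jaw by its knob only, do not bump the guard, and leave the other things on the counter where they are.

Things in the scene. Friction and masses are not known exactly. Their poses are not given: they have to be found in the camera images.
- rim_lock: Loose grey zinc rim lock, 0.4 kg. Origin: underside, on its middle line; z up, y along it. Body 28 mm wide (x), 140 long (y -56 to +84), 24 high, flat ends. A bolt 12 mm wide (z 4 to 16) sticks out of the -y end to y -84; a round button (12 mm radius, to z 37) stands on top at y +44. Balanced near y +8; best taken across its width there.
- fixture: Clamping fixture fixed on the counter. Origin on the counter under the lock's place; z up, y from stop posts to jaw and knob. Base plate 110 mm wide (x), y -104 to 241, 8 thick. Steel bed 46 mm wide, top at z 15. Two dark stop posts with faces at y -56, x 9 to 26 either side of an 18 mm slot for the bolt, to z 37. Blue housing y 122 to 238, 80 mm high with the yellow guard.
- nest (a point): Point on top of the bed (fixture x 0, y 0, z 15 mm), axes as the fixture's. The lock's origin lies here, its axes parallel to the fixture's, when its body end touches both stop posts.
- knob_grip (a point): Middle of the top of the sunk black knob, on its vertical axis (fixture x 0, y 180, z 66 mm); x along its grip bar (42 long, 14 thick, sides z 45 to 66; well floor z 40). Starts across the fixture or up to 0.3 rad clockwise of it; clockwise from above tightens, 1.6 rad range in all. Even friction 0.28 N m, plus 0.01 N m per N of clamping.
- guard: Yellow guard plate on the housing, 110 x 115 x 6 mm, with a round opening 85 mm in diameter centred on the knob's axis; the well below is 93 mm wide. Origin: centre of its underside, fixture z 74; its top is 14 mm above the knob's. A wide-open gripper does not fit in. A black arrow on it shows the tightening direction.
- oil_can: Red oil can with a long spout, 64 mm in diameter, 140 mm high, loose bystander; origin under its centre.
- tape_roll: Brown tape roll, 74 mm in diameter, 25 mm high, loose bystander; origin under its centre.
- hex_nut_big: Large steel hex nut, 35 x 30 x 16 mm, loose bystander; origin under its centre.
- carriage: Sliding carriage on the bed with the steel jaw on its front, 36 mm wide, 21 high. Origin 93 to 96 mm from the nest at the start, bed height. Packing, set anew each time, puts the jaw face 0 to 4 mm ahead (-y) of it: 5 to 12 mm play for the lock. Goes 10 mm/rad of knob turn to -y, stays where left. Stiff jaw spring, 24 N/mm: good hold is 6 to 25 N, about 0.03 to 0.13 rad past touch; feel for it.

How it is judged:
On the way:
1. the lock lies flat on the bed in its place, bolt in the slot, let go and not yet clamped (z of rim_lock in the frame of nest between -0.003 and 0.003 m and horizontal distance between rim_lock and nest below 0.016 m and angle between rim_lock's own z axis and vertical below 0.06 rad and angle between the y axis of rim_lock and the y axis of nest, either way round below 0.12 rad and contact force between the fingers and rim_lock below 0.3 N and contact force between carriage and rim_lock below 3 N), for 0.2 s.
At the end, for the whole second after the job is handed in: The lock lies flat on the bed (within 4 mm in height, 0.06 rad of level), within 6 mm of its place against the posts and 0.08 rad of parallel, at rest, and the jaw presses on it with 6 to 25 N (contact force between carriage and rim_lock between 6 and 25 N and z of rim_lock in the frame of nest between -0.003 and 0.004 m and horizontal distance between rim_lock and nest below 0.006 m and angle between rim_lock's own z axis and vertical below 0.06 rad and angle between the y axis of rim_lock and the y axis of nest, either way round below 0.08 rad and linear speed of rim_lock below 0.01 m/s); the robot touches nothing.
It fails at once if the lock is overtightened (more than 25 N between jaw and lock) (contact force between carriage and rim_lock above 25 N).
It fails at once if the robot bumps the guard with more than 15 N (contact force between any of the fingers, the arm and guard above 15 N).
It fails at once if the robot pushes the jaw itself with more than 8 N (contact force between any of the fingers, the arm and carriage above 8 N).
It fails at once if a bystander is moved by more than 25 mm (distance of any of oil_can, tape_roll, hex_nut_big from where it was at the start of the episode above 0.025 m).
It also fails if it takes over 67 s, if anything falls off the work surface, if the arm or the gripper's body presses on something with over 40 N, if the wrist force passes 120 N, or if a joint passes its speed limit or range.

## Working session

There is one attempt and no reset: what is moved stays moved. The work goes in short steps, Python scripts to look and compute and a shell command to move; the robot and the scene stay as the last step left them, time stands still between calls to the robot, and variables do not carry over. Pictures are saved under pics/ and viewed, and the job is handed in when it is done.

```bash
ls; mkdir -p pics
cat > h.py <<'E'
import numpy as np, cv2, json
from scipy.spatial.transform import Rotation as R
from rig import robot, viewer, spotter
def rot(a):
    a=np.array(a,float)
    return a if a.shape==(3,3) else (R.from_quat(a).as_matrix() if a.size==4 else R.from_rotvec(a).as_matrix())
def shot(cam,fn=None):
    p=viewer.camera(cam)
    if fn: cv2.imwrite('pics/'+fn,p['img'][:,:,::-1])
    return p
def w(p,at): return np.array(p['xyz'])+rot(p['attitude'])@np.array(at)
def proj(p,X):
    c=rot(p['attitude']).T@(np.array(X)-np.array(p['xyz'])); u=np.array(p['camera_matrix'])@c; return u[:2]/u[2]
def ray(p,uv,z):
    d=rot(p['attitude'])@np.linalg.solve(np.array(p['camera_matrix']),[uv[0],uv[1],1.]); o=np.array(p['xyz'])
    return o+d*(z-o[2])/d[2]
E
python3 - <<'E'
from h import *
o=robot.get_obs(); print({k:np.round(v,3).tolist() for k,v in o.items()}, robot.hold_point_z)
for c in ['scene','side','wrist']:
    p=shot(c,c+'0.png'); print(c,np.round(p['xyz'],3),p['attitude'],np.array(p['camera_matrix']).round(1).tolist())
    for n in ['rim_lock','fixture','knob_grip','guard','carriage','oil_can','tape_roll','hex_nut_big']:
        for d in spotter.boxes_of(n,p)[:2]: print(c,n,round(d['score'],2),w(p,d['at']).round(3),proj(p,w(p,d['at'])).round(0))
E
```

```text
pics
{'time': 0.0, 'q': [-1.516, 0.528, 1.434, -0.0, 1.181, -0.178], 'joint_velocities': [-0.001, 0.0, 0.0, -0.001, 0.0, -0.0], 'joint_torque': [-0.0, -44.004, -17.659, 0.063, 0.058, -0.0], 'position': [0.144, -0.607, 0.222], 'tool_rot': [0.993, 0.116, 0.0, -0.001], 'ft_force': [0.133, -0.427, 0.063], 'moment': [0.015, 0.017, 0.032], 'grip_width': 0.087} -0.0187
scene [ 1.261 -0.522  1.101] [ 0.80968466  0.47171266 -0.17599198 -0.3015373 ] [[490.3, 0.0, 270.0], [0.0, 490.3, 208.5], [0.0, 0.0, 1.0]]
scene rim_lock 0.98 [ 0.391 -0.309  0.022] [184. 228.]
scene fixture 0.97 [0.447 0.166 0.024] [334. 180.]
scene fixture 0.55 [ 0.392 -0.309  0.023] [184. 228.]
scene knob_grip 0.43 [0.43  0.221 0.062] [347. 161.]
scene knob_grip 0.34 [ 0.512 -0.458  0.028] [148. 281.]
scene guard 0.6 [0.432 0.223 0.076] [349. 158.]
scene oil_can 0.8 [ 0.636 -0.438  0.055] [172. 309.]
scene tape_roll 0.76 [ 0.508 -0.459  0.029] [147. 280.]
scene hex_nut_big 0.51 [ 0.556 -0.336  0.017] [199. 276.]
side [0.159 0.982 0.654] [-0.12658078  0.84701626 -0.50963639  0.08253188] [[472.6, 0.0, 282.5], [0.0, 472.6, 201.4], [0.0, 0.0, 1.0]]
side rim_lock 0.87 [ 0.369 -0.268  0.024] [343. 191.]
side fixture 0.62 [0.43  0.223 0.046] [271. 278.]
side knob_grip 0.55 [0.434 0.231 0.064] [267. 273.]
side guard 0.79 [0.426 0.241 0.074] [269. 273.]
side oil_can 0.63 [ 0.618 -0.418  0.056] [279. 154.]
side tape_roll 0.66 [ 0.495 -0.437  0.018] [315. 166.]
side tape_roll 0.4 [0.429 0.224 0.044] [271. 279.]
wrist [ 0.21  -0.591  0.384] [ 0.77818    -0.61483    -0.07931001  0.10064736] [[319.9, 0.0, 273.2], [0.0, 319.9, 207.3], [0.0, 0.0, 1.0]]
```

View pics/scene0.png

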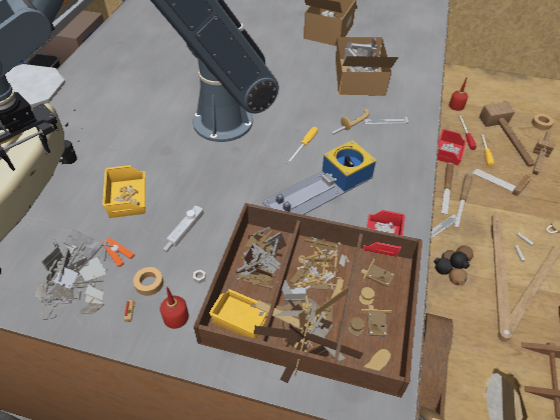

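View pics/side0.png

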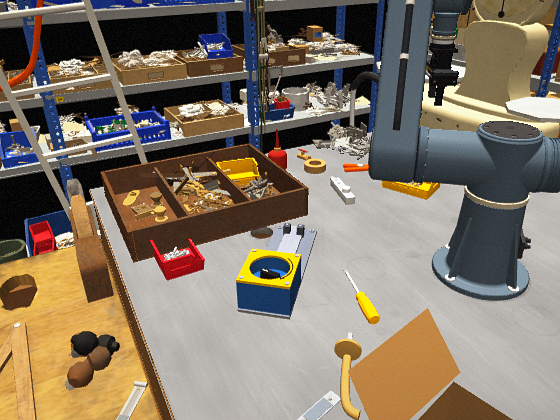

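View pics/wrist0.png

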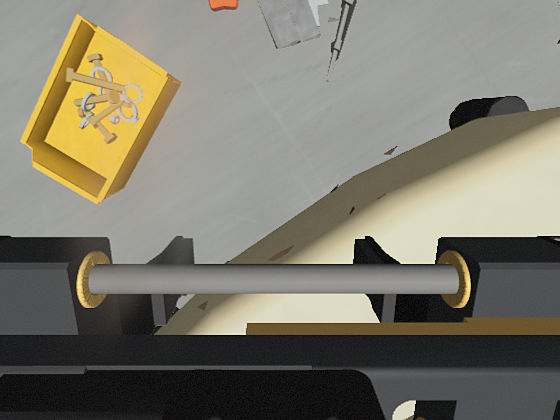

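Run:
```python
import cv2
i=cv2.imread('pics/scene0.png')
a=cv2.resize(i[195:260,150:220],None,fx=8,fy=8,interpolation=cv2.INTER_CUBIC); cv2.imwrite('pics/s_lock.png',a)
a=cv2.resize(i[135:220,255:385],None,fx=6,fy=6,interpolation=cv2.INTER_CUBIC); cv2.imwrite('pics/s_fix.png',a)
```

```text
(no output)
```

View pics/s_lock.png

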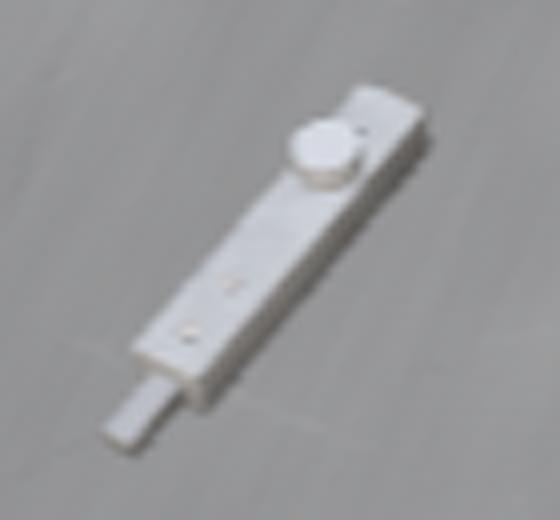

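View pics/s_fix.png

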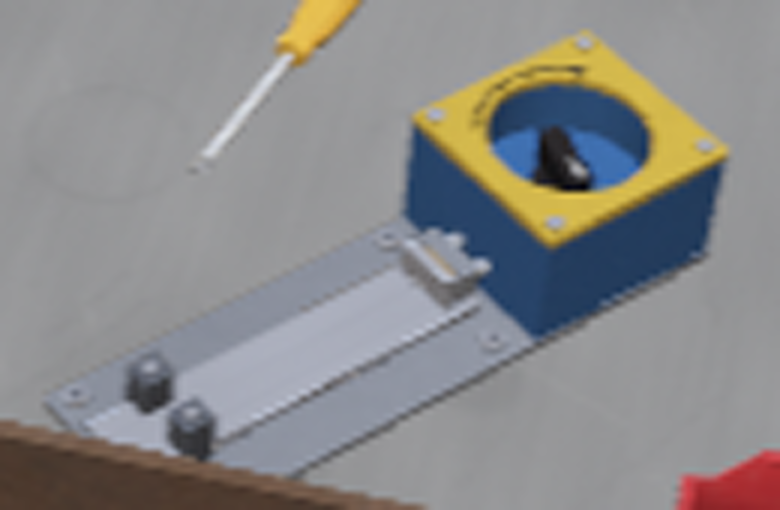

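```bash
cat > fit.py <<'E'
from h import *
from scipy.optimize import least_squares
def fit(obs,x0,zb=0):
    # obs: list of (pic, uv, local xyz)
    def f(s):
        c,sn=np.cos(s[2]),np.sin(s[2]); r=[]
        for p,uv,X in obs:
            W=[s[0]+c*X[0]-sn*X[1], s[1]+sn*X[0]+c*X[1], zb+X[2]]
            r+=list(proj(p,W)-uv)
        return np.array(r)
    s=least_squares(f,x0,loss='soft_l1')
    return s.x,f(s.x).reshape(-1,2)
E
python3 - <<'E'
from fit import *
p=viewer.camera('scene')
up=lambda a,f,o:(np.array(a)+.5)/f-.5+np.array(o)
L=[((427,108),(14,84,24)),((355,88),(-14,84,24)),((133,350),(-14,-56,24)),((207,383),(14,-56,24)),((325,145),(0,44,37)),((117,443),(0,-84,14))]
s,r=fit([(p,up(a,8,(150,195)),np.array(X)/1e3) for a,X in L],[.39,-.31,.0]); print('lock',s.round(4),r.round(1).tolist())
F=[((413,118),(-55,122.5,80)),((585,32),(-55,237.5,80)),((728,152),(55,237.5,80)),((552,247),(55,122.5,80)),((45,405),(-55,-104,8)),((570,137),(0,180,80))]
s,r=fit([(p,up(a,6,(255,135)),np.array(X)/1e3) for a,X in F],[.45,.05,.0]); print('fix',s.round(4),r.round(1).tolist())
E
```

```text
lock [ 0.386  -0.311   0.5681] [[-0.4, 0.2], [0.5, -0.7], [-0.0, 0.3], [-0.9, -0.1], [0.0, 0.2], [0.7, -0.0]]
fix [0.4491 0.045  0.0917] [[-0.2, 0.2], [-0.2, 0.2], [0.1, 0.1], [0.3, -0.2], [-0.1, -0.2], [-0.1, -0.2]]
```

Run:
```python
from h import *
a=viewer.camera('scene'); b=viewer.camera('side')
def tri(u,v):
    P=lambda p: np.array(p['camera_matrix'])@np.hstack([rot(p['attitude']).T,(-rot(p['attitude']).T@np.array(p['xyz']))[:,None]])
    X=cv2.triangulatePoints(P(a),P(b),np.array(u,float),np.array(v,float))[:,0]; X=X[:3]/X[3]
    return X.round(3),(proj(a,X)-u).round(1)
for v in [(308,185),(207,145),(103,180),(133,235)]:
    for u in [(248,206),(420,238)]: print(u,v,tri(u,v))
f=lambda X:(np.array([.4491,.045])+R.from_rotvec([0,0,.0917]).as_matrix()[:2,:2]@np.array(X[:2])/1e3).tolist()+[X[2]/1e3]
for z in (.05,.07,.09): print(z,ray(a,(248,206),z).round(3),ray(a,(420,238),z).round(3))
print('side proj', [proj(b,f(X)).round(0).tolist() for X in [(-55,122.5,80),(55,237.5,80),(-55,237.5,80),(0,180,66),(0,-84,15)]])
```

```text
(248, 206) (308, 185) (array([ 0.452, -0.14 ,  0.088]), array([-2.2, -1.9]))
(420, 238) (308, 185) (array([0.627, 0.127, 0.158]), array([-53.8, -45.5]))
(248, 206) (207, 145) (array([ 0.663, -0.161,  0.229]), array([30.3, 21. ]))
(420, 238) (207, 145) (array([0.765, 0.056, 0.234]), array([-37.5, -18.2]))
(248, 206) (103, 180) (array([ 0.817, -0.078,  0.248]), array([100.5,  49.9]))
(420, 238) (103, 180) (array([0.843, 0.143, 0.188]), array([9.7, 2.5]))
(248, 206) (133, 235) (array([ 0.712, -0.024,  0.118]), array([87.6, 41.4]))
(420, 238) (133, 235) (array([0.773, 0.203, 0.081]), array([-0.9, -0.3]))
0.05 [ 0.431 -0.123  0.05 ] [0.761 0.226 0.05 ]
0.07 [ 0.447 -0.131  0.07 ] [0.77  0.212 0.07 ]
0.09 [ 0.462 -0.139  0.09 ] [0.78  0.198 0.09 ]
side proj [[300.0, 253.0], [235.0, 279.0], [289.0, 285.0], [269.0, 271.0], [293.0, 228.0]]
```

```bash
python3 -m crank '0 0 -1 0 0 0 0; 0 0 -1 0 0 0 0' ; python3 -m crank '0 0 -1 1 0 0 -0.3; 0 0 -1 1 0 0 -0.3;0 0 -1 1 0 0 -0.3;0 0 -1 1 0 0 -0.3;0 0 -1 1 0 0 -0.3'
```

```text
time: 1.75
position: [0.1442, -0.6081, 0.2225]
tool_rot: [0.979, 0.205, -0.0, -0.0]
ft_force: [-0.1, -0.0, 0.1]
grip_width: 0.0742
time: 2.38
position: [0.3111, -0.4981, 0.2224]
tool_rot: [0.91, 0.416, -0.0, 0.002]
ft_force: [-0.6, -0.5, -0.4]
grip_width: 0.0568
```

```bash
cat > plan.py <<'E'
from h import *
# tool-down target: position + yaw of tool x axis (2a)
def plan(pos,yaw,n):
    o=robot.get_obs(); T=R.from_quat(o['tool_rot']).as_matrix(); P=np.array(o['position'])
    tx=np.array([np.cos(yaw),np.sin(yaw),0]); tz=np.array([0,0,-1.]); Tt=np.stack([tx,np.cross(tz,tx),tz],1)
    print('now',P.round(4),'yaw',round(np.arctan2(T[1,0],T[0,0]),4),'tilt',T[:2,2].round(4),'w',round(o['grip_width'],4),'t',o['time'])
    rv=R.from_matrix(T.T@Tt).as_rotvec(); d=(np.array(pos)-P)/n; out=[]
    for k in range(n):
        out.append(' '.join('%.2f'%v for v in [*(rv/n/np.radians(5)),*(T.T@d/.04)])); T=T@R.from_rotvec(rv/n).as_matrix()
    print('\n'.join(out))
E
python3 - <<'E'
from plan import *
plan([.3817,-.3043,.20],2.139,15)
E
```

```text
now [ 0.3111 -0.4981  0.2224] yaw 0.8572 tilt [ 0.0006 -0.0034] w 0.0568 t 2.375
0.00 0.00 -0.98 0.32 -0.12 0.04
0.00 0.00 -0.98 0.33 -0.09 0.04
0.00 0.00 -0.98 0.34 -0.07 0.04
0.00 0.00 -0.98 0.34 -0.04 0.04
0.00 0.00 -0.98 0.34 -0.01 0.04
0.00 0.00 -0.98 0.34 0.02 0.04
0.00 0.00 -0.98 0.34 0.05 0.04
0.00 0.00 -0.98 0.33 0.08 0.04
0.00 0.00 -0.98 0.33 0.11 0.04
0.00 0.00 -0.98 0.32 0.14 0.04
0.00 0.00 -0.98 0.30 0.16 0.04
0.00 0.00 -0.98 0.29 0.19 0.04
0.00 0.00 -0.98 0.27 0.21 0.04
0.00 0.00 -0.98 0.25 0.23 0.04
0.00 0.00 -0.98 0.23 0.25 0.04
```

```bash
python3 -m crank '0 0 -1 .33 -.1 0.04 -.3; 0 0 -1 .33 -.1 0.04 -.3; 0 0 -1 .34 -.07 .04 -.3;0 0 -1 .34 -.04 .04 -.3; 0 0 -1 .34 0 .04 -.3' >/dev/null; python3 -m crank '0 0 -1 .34 .02 0.04 -.3; 0 0 -1 .34 .05 0.04 -.3; 0 0 -1 .34 .08 .04 -.3;0 0 -1 .33 .1 .04 -.3; 0 0 -1 .32 .14 .04 -.3'>/dev/null;  python3 -m crank '0 0 -1 .3 .16 0.04 -.3; 0 0 -1 .3 .18 0.04 -.3; 0 0 -1 .28 .2 .04 -.3;0 0 -.9 .25 .23 .04 -.3; 0 0 0 0 0 0 -.3'
python3 - <<'E'
from plan import *
plan([.3817,-.3043,.15],2.139,1)
p=shot('wrist','w1.png')
for n in ['rim_lock']:
        for d in spotter.boxes_of(n,p)[:2]: print(n,round(d['score'],2),w(p,d['at']).round(3),proj(p,w(p,d['at'])).round(0))
E
```

```text
time: 4.25
position: [0.3754, -0.3071, 0.2006]
tool_rot: [0.49, 0.872, -0.002, 0.003]
ft_force: [0.1, -0.4, 0.4]
grip_width: 0.0568
now [ 0.3754 -0.3071  0.2006] yaw 2.1167 tilt [ 0.0036 -0.007 ] w 0.0568 t 4.25
-0.01 0.09 -0.26 -0.01 0.17 1.26
rim_lock 0.93 [ 0.372 -0.294  0.024] [278. 178.]
```

View pics/w1.png

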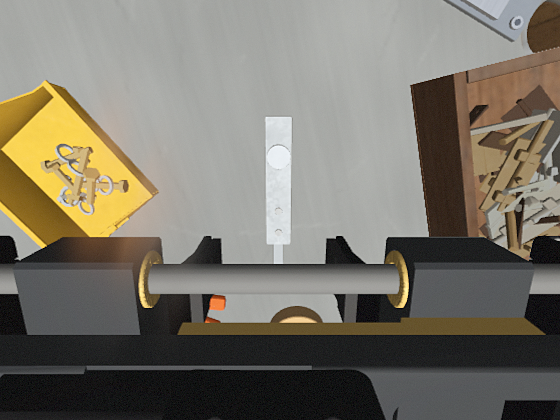

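Run:
```python
from fit import *
from plan import plan
p=viewer.camera('wrist')
i=p['img']; cv2.imwrite('pics/w1c.png',cv2.resize(i[100:270,230:330],None,fx=3.5,fy=3.5,interpolation=cv2.INTER_CUBIC)[:,:,::-1])
L=[((265,117),(-14,84,24)),((292.5,117),(14,84,24)),((291,244),(14,-56,24)),((267,244),(-14,-56,24)),((278,156.5),(0,44,37))]
s,r=fit([(p,np.array(a),np.array(X)/1e3) for a,X in L],[.39,-.31,.5]); print('lock',s.round(4),r.round(1).tolist())
```

```text
lock [ 0.3843 -0.3124  0.5525] [[-0.3, -1.0], [-0.2, -1.2], [0.3, 0.7], [-0.5, 0.9], [0.8, 0.6]]
```

View pics/w1c.png

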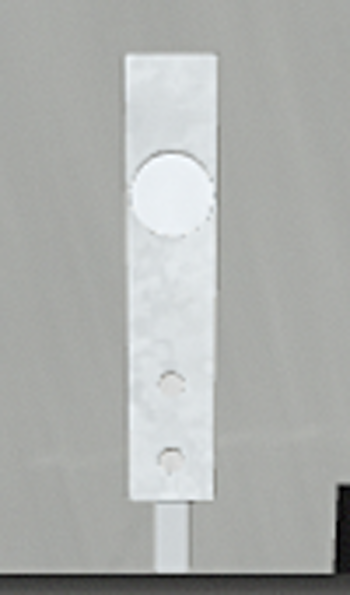

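Run:
```python
from plan import *
plan([.3808,-.3052,.005],2.129,6)
```

```text
now [ 0.3755 -0.3086  0.2008] yaw 2.1151 tilt [ 0.0044 -0.0084] w 0.0568 t 4.4
-0.00 0.02 -0.03 0.01 0.03 0.82
-0.00 0.02 -0.03 0.01 0.03 0.82
-0.00 0.02 -0.03 0.01 0.03 0.82
-0.00 0.02 -0.03 0.00 0.03 0.82
-0.00 0.02 -0.03 0.00 0.03 0.82
-0.00 0.02 -0.03 0.00 0.03 0.82
```

```bash
python3 -m crank '0 .1 -.15 .05 .15 0.8 -.3; 0 0 0 0 0 .8 -.3; 0 0 0 0 0 .8 -.3; 0 0 0 0 0 .8 -.3; 0 0 0 0 0 .8 -.3'
python3 - <<'E'
from plan import *
plan([.3808,-.3052,.005],2.127,2)
E
```

```text
time: 5.03
position: [0.3837, -0.3132, 0.0399]
tool_rot: [0.488, 0.873, -0.004, 0.007]
ft_force: [0.1, -0.9, 0.3]
grip_width: 0.0567
now [ 0.3837 -0.3132  0.0399] yaw 2.121 tilt [ 0.0091 -0.0137] w 0.0567 t 5.025
0.00 0.09 -0.03 0.11 0.02 0.43
0.00 0.09 -0.03 0.11 0.02 0.44
```

```bash
python3 -m crank '0 .15 0 .15 .02 0.35 -.3; 0 0.1 0 .05 .02 .35 -.3; 0 0 0 0 0 0 -.3'
python3 - <<'E'
from plan import *
plan([.3808,-.3052,.005],2.127,1)
E
```

```text
time: 5.4
position: [0.3805, -0.3063, 0.0094]
tool_rot: [0.49, 0.872, 0.002, -0.004]
ft_force: [0.1, -0.2, -0.1]
grip_width: 0.0567
now [ 0.3805 -0.3063  0.0094] yaw 2.1184 tilt [-0.0042  0.0074] w 0.0567 t 5.4
0.00 -0.10 -0.10 0.02 0.02 0.11
```

```bash
python3 -m crank '0 -.05 -.1 0 .02 0.12 -.3; 0 0 0 0 0 0 -.3' ; python3 -m crank '0 0 0 0 0 0 1; 0 0 0 0 0 0 1;0 0 0 0 0 0 1;0 0 0 0 0 0 1;0 0 0 0 0 0 1' 30
python3 - <<'E'
from plan import *
plan([.3808,-.3052,.055],2.127,1)
E
```

```text
time: 5.65
position: [0.3819, -0.3068, 0.0055]
tool_rot: [0.485, 0.874, 0.001, -0.0]
ft_force: [0.1, 0.3, 1.2]
grip_width: 0.0566
time: 6.28
position: [0.3825, -0.3074, 0.0068]
tool_rot: [0.485, 0.874, -0.0, 0.001]
ft_force: [0.6, 0.6, 0.2]
grip_width: 0.0275
now [ 0.3825 -0.3074  0.0068] yaw 2.1281 tilt [ 0.0018 -0.0011] w 0.0275 t 6.275
0.01 0.02 0.01 0.07 -0.01 -1.20
```

```bash
python3 -m crank '0 0 0 0 0 -.5 1; 0 0 0 0 0 -1 1;0 0 0 0 0 -1 1;0 0 0 0 0 -1 1;0 0 0 0 0 -.6 1'
python3 - <<'E'
from plan import *
plan([.4484,.0527,.16],1.6625,11)
E
```

```text
time: 6.9
position: [0.3799, -0.3044, 0.171]
tool_rot: [0.486, 0.874, 0.002, -0.005]
ft_force: [0.3, -0.1, -3.1]
grip_width: 0.0278
now [ 0.3799 -0.3044  0.171 ] yaw 2.1276 tilt [-0.0059  0.009 ] w 0.0278 t 6.9
-0.00 -0.01 0.48 0.61 0.56 0.03
-0.00 -0.01 0.48 0.63 0.53 0.03
-0.00 -0.01 0.48 0.65 0.51 0.03
-0.00 -0.01 0.48 0.67 0.48 0.03
-0.00 -0.01 0.48 0.69 0.45 0.03
-0.00 -0.01 0.48 0.71 0.42 0.03
-0.00 -0.01 0.48 0.73 0.39 0.03
-0.00 -0.01 0.48 0.74 0.36 0.03
-0.00 -0.01 0.48 0.76 0.33 0.03
-0.00 -0.01 0.48 0.77 0.30 0.03
-0.00 -0.01 0.48 0.78 0.26 0.03
```

```bash
python3 -m crank '0 0 .48 .6 .55 .03 1;0 0 .48 .63 .53 .03 1;0 0 .48 .65 .5 .03 1;0 0 .48 .67 .48 .03 1;0 0 .48 .7 .45 .03 1'; python3 -m crank '0 0 .48 .7 .4 .03 1;0 0 .48 .73 .4 .03 1;0 0 .48 .75 .35 .03 1;0 0 .48 .75 .33 .03 1;0 0 0 0 0 0 1'
python3 - <<'E'
from plan import *
plan([.4484,.0527,.15],1.6625,2)
E
```

```text
time: 7.52
position: [0.4107, -0.1405, 0.1665]
tool_rot: [0.579, 0.815, 0.001, -0.004]
ft_force: [0.8, 0.5, -3.7]
grip_width: 0.0277
time: 8.15
position: [0.433, -0.004, 0.16]
tool_rot: [0.647, 0.763, -0.0, -0.008]
ft_force: [-0.4, -0.1, -3.6]
grip_width: 0.0282
now [ 0.433 -0.004  0.16 ] yaw 1.7354 tilt [-0.0119  0.0093] w 0.0282 t 8.15
-0.06 -0.06 0.42 0.67 0.31 0.13
-0.06 -0.06 0.42 0.68 0.28 0.13
```

```bash
python3 -m crank '0 0 .42 .67 .3 .1 1;0 0 .4 .67 .25 .1 1;0 0 0 0 0 0 1;0 0 0 0 0 0 1'
python3 - <<'E'
from plan import *
plan([.4484,.0527,.15],1.6625,1)
p=shot('wrist','w2.png'); q=shot('scene','s2.png'); cv2.imwrite('pics/s2c.png',cv2.resize(q['img'][100:230,230:400],None,fx=4,fy=4,interpolation=cv2.INTER_CUBIC)[:,:,::-1])
for n in ['rim_lock','knob_grip','carriage','guard']:
        for d in spotter.boxes_of(n,p)[:2]: print(n,round(d['score'],2),w(p,d['at']).round(3),proj(p,w(p,d['at'])).round(0))
E
```

```text
time: 8.65
position: [0.4459, 0.0513, 0.151]
tool_rot: [0.674, 0.739, -0.002, -0.008]
ft_force: [-0.6, -0.2, -3.9]
grip_width: 0.0275
now [0.4459 0.0513 0.151 ] yaw 1.6626 tilt [-0.0151  0.0078] w 0.0275 t 8.65
-0.16 -0.10 0.00 0.03 0.07 0.02
rim_lock 0.61 [0.438 0.093 0.169] [267. 188.]
rim_lock 0.21 [0.435 0.153 0.036] [275.  84.]
knob_grip 0.4 [0.43  0.218 0.046] [276. -13.]
carriage 0.63 [0.434 0.153 0.035] [273.  84.]
guard 0.84 [0.434 0.181 0.077] [276.  32.]
```

View pics/w2.png

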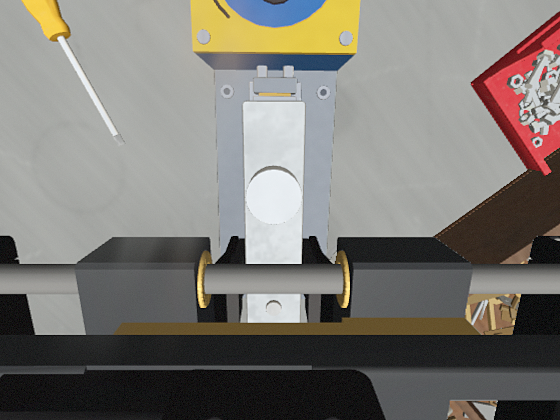

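View pics/s2c.png

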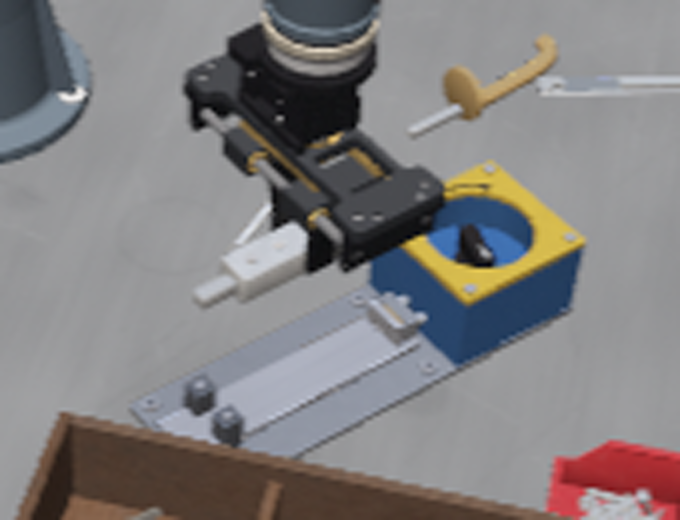

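Run:
```python
import cv2
i=cv2.imread('pics/w2.png'); cv2.imwrite('pics/w2c.png',cv2.resize(i[0:220,180:370],None,fx=3.5,fy=3.5,interpolation=cv2.INTER_CUBIC))
cv2.imwrite('pics/w2d.png',cv2.resize(i[20:130,185:365],None,fx=4.4,fy=4.4,interpolation=cv2.INTER_CUBIC))
```

```text
(no output)
```

View pics/w2d.png

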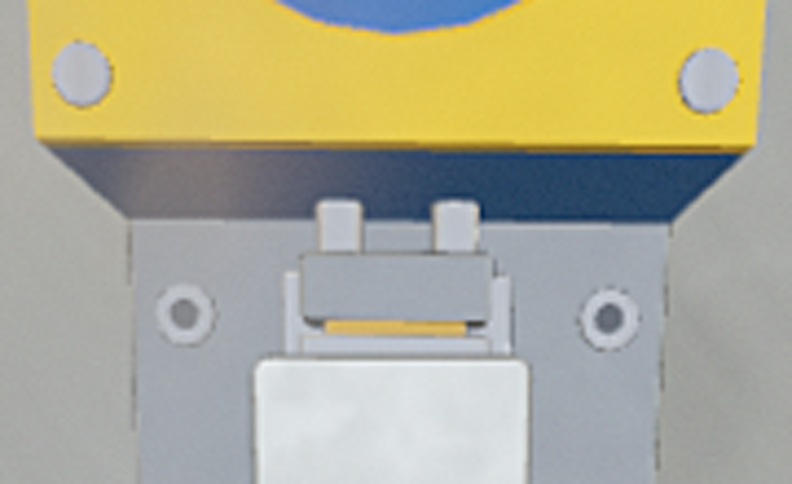

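Run:
```python
from fit import *
import time
p=viewer.camera('wrist'); q=viewer.camera('scene')
up=lambda a,f,o:(np.array(a)+.5)/f-.5+np.array(o)
F=[((35,137),(-55,122.5,80)),((757,146),(55,122.5,80)),((133,220),(-55,122,8)),((671,222),(55,122,8)),((400,33),(0,137.5,80))]
ow=[(p,up(a,4.4,(185,20)),np.array(X)/1e3) for a,X in F]
s,r=fit(ow,[.45,.05,.09]); print('fix wrist',s.round(4),r.round(1).tolist())
FS=[((413,118),(-55,122.5,80)),((585,32),(-55,237.5,80)),((728,152),(55,237.5,80)),((552,247),(55,122.5,80)),((45,405),(-55,-104,8)),((570,137),(0,180,80))]
os_=[(q,up(a,6,(255,135)),np.array(X)/1e3) for a,X in FS]
s,r=fit(ow+os_,[.45,.05,.09]); print('fix both',s.round(4),r.round(1).tolist())
L=[((257,358),(-14,84,24)),((528,357),(14,84,24))]
l,r=fit([(p,up(a,4.4,(185,20)),np.array(X)/1e3) for a,X in L]+[(p,np.array([273,192]),np.array([0,.044,.037]))],[.45,.05,.09],zb=.1445); print('lock',l.round(4),r.round(1).tolist())
# scene view of held lock: crop x4 offset(230,100)
LS=[((306,232),(14,-56,24)),((222,258),(-14,-56,24)),((200,296),(0,-84,14))]
l2,r=fit([(q,up(a,4,(230,100)),np.array(X)/1e3) for a,X in LS],[.45,.05,.09],zb=.1445); print('lock scene',l2.round(4),r.round(1).tolist())
P=robot.get_obs()['position']; print(P)
for l in (l,l2):
  c,sn=np.cos(s[2]),np.sin(s[2]); d=l[:2]-s[:2]; print('lock in fix',[c*d[0]+sn*d[1],-sn*d[0]+c*d[1]], 'yaw',l[2]-s[2])
# jaw
for uv in [(395,335),(395,352),(395,322),(395,255)]:
  for z in (.0365,.036):
    X=ray(p,up(uv,4.4,(185,20)),z); d=X[:2]-s[:2]; print('jaw',uv,z,(-sn*d[0]+c*d[1]).round(4),(c*d[0]+sn*d[1]).round(4))
```

```text
fix wrist [0.4442 0.0461 0.0789] [[0.3, -0.0], [0.5, -0.3], [-1.3, 0.2], [0.4, 1.1], [-0.4, -0.3]]
fix both [0.4445 0.0461 0.0805] [[0.5, 0.1], [0.7, -0.4], [-1.1, 0.3], [0.5, 1.0], [-0.2, -0.3], [-0.3, -0.6], [-0.0, -0.4], [-0.1, -0.3], [-0.1, -0.9], [-0.5, -1.6], [-0.2, -0.8]]
lock [0.4457 0.0471 0.0902] [[-2.0, -0.6], [1.5, -0.4], [0.1, 5.8]]
lock scene [0.4204 0.0493 0.5116] [[-12.1, 8.8], [0.0, -1.4], [4.7, -0.2]]
[0.44629944 0.05171295 0.15129643]
lock in fix [np.float64(0.0012424222103205298), np.float64(0.0009390522041477829)] yaw 0.009785786990337622
lock in fix [np.float64(-0.02384849520596479), np.float64(0.005079157297279616)] yaw 0.43110572246938683
jaw (395, 335) 0.0365 0.0983 -0.0005
jaw (395, 335) 0.036 0.0983 -0.0005
jaw (395, 352) 0.0365 0.0953 -0.0005
jaw (395, 352) 0.036 0.0953 -0.0005
jaw (395, 322) 0.0365 0.1006 -0.0006
jaw (395, 322) 0.036 0.1006 -0.0006
jaw (395, 255) 0.0365 0.1122 -0.0007
jaw (395, 255) 0.036 0.1123 -0.0007
```

```bash
python3 -m crank '-.12 -.08 0 .03 0 .8 1;0 0 0 0 0 .8 1;0 0 0 0 0 .65 1;0 0 0 0 0 0 1;0 0 0 0 0 0 1'
python3 - <<'E'
from plan import *
plan([.447,.0527,.06],1.655,1)
p=shot('wrist','w3.png'); q=shot('scene','s3.png'); b=shot('side','d3.png');cv2.imwrite('pics/s3c.png',cv2.resize(q['img'][130:220,250:380],None,fx=6,fy=6,interpolation=cv2.INTER_CUBIC)[:,:,::-1])
cv2.imwrite('pics/d3c.png',cv2.resize(b['img'][190:320,220:340],None,fx=4.5,fy=4.5,interpolation=cv2.INTER_CUBIC)[:,:,::-1])
E
```

```text
time: 9.68
position: [0.4493, 0.0523, 0.061]
tool_rot: [0.675, 0.738, 0.002, 0.001]
ft_force: [-0.0, -0.1, -3.2]
grip_width: 0.0277
now [0.4493 0.0523 0.061 ] yaw 1.6609 tilt [0.0044 0.001 ] w 0.0277 t 9.675
0.05 -0.01 0.07 0.02 -0.06 0.02
```

View pics/w3.png

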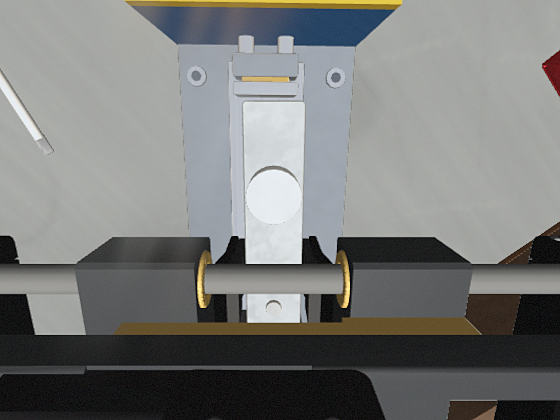

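View pics/s3c.png

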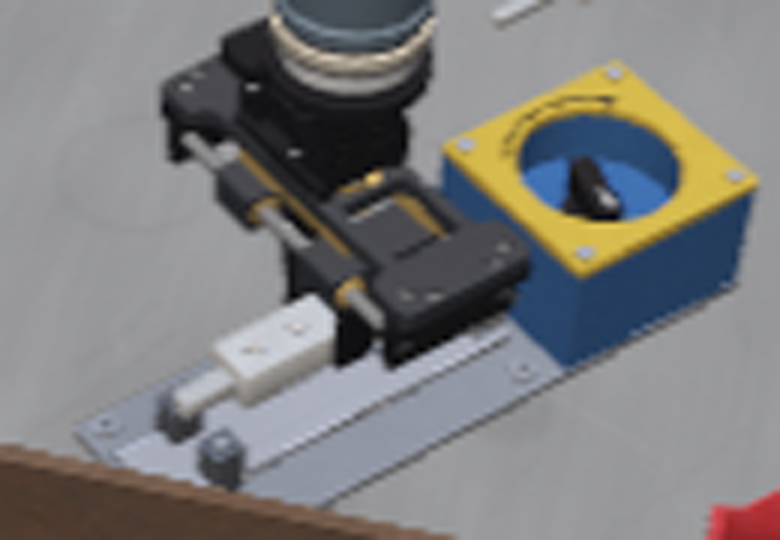

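View pics/d3c.png

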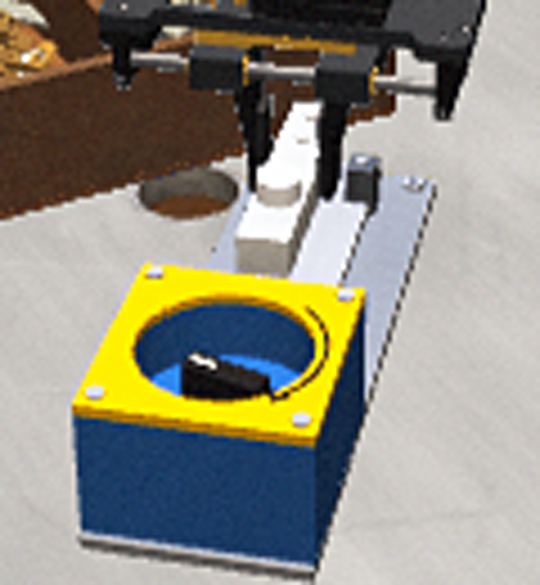

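Run:
```python
import cv2
i=cv2.imread('pics/s3.png'); cv2.imwrite('pics/s3e.png',cv2.resize(i[172:214,265:315],None,fx=14,fy=14,interpolation=cv2.INTER_CUBIC))
i=cv2.imread('pics/w3.png'); cv2.imwrite('pics/w3e.png',cv2.resize(i[30:240,170:360],None,fx=2.8,fy=2.8,interpolation=cv2.INTER_CUBIC))
```

```text
(no output)
```

View pics/s3e.png

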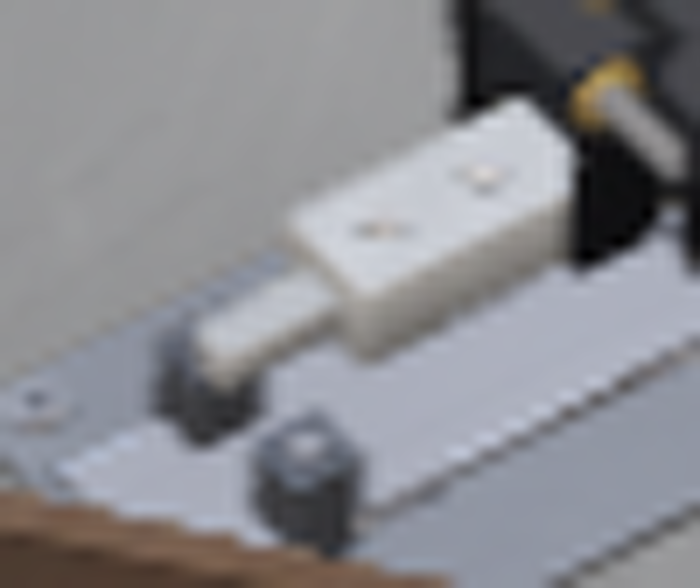

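View pics/w3e.png

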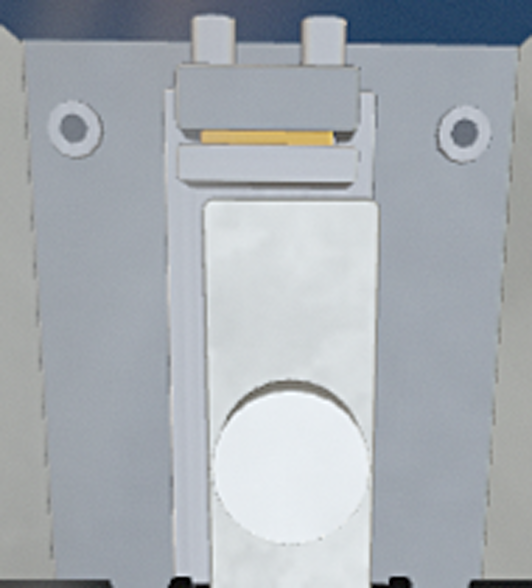

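Run:
```python
from fit import *
p=viewer.camera('wrist'); q=viewer.camera('scene')
up=lambda a,f,o:(np.array(a)+.5)/f-.5+np.array(o)
L=[((292,215),(-14,-56,24)),((350,303),(14,-56,24)),((365,360),(14,-56,0)),((203,322),(-6,-84,16)),((240,378),(6,-84,16))]
for z in (.0545,.058):
  l,r=fit([(q,up(a,14,(265,172)),np.array(X)/1e3) for a,X in L],[.45,.05,.09],zb=z); print('lock scene',l.round(4),r.round(1).tolist())
L=[((203,201),(-14,84,24)),((379,203),(14,84,24)),((292,467),(0,44,37))]
for z in (.0545,.058):
  lw,r=fit([(p,up(a,2.8,(170,30)),np.array(X)/1e3) for a,X in L],[.45,.05,.09],zb=z); print('lock wrist',lw.round(4),r.round(1).tolist())
W=lambda a,z:ray(p,up(a,2.8,(170,30)),z)
a=(W((22,40),.008)+W((517,45),.008))/2; b=(W((52,580),.008)+W((480,580),.008))/2
print('plate mid',a,b,'width',np.linalg.norm(W((22,40),.008)-W((517,45),.008)),'yaw',-(a-b)[0]/(a-b)[1])
a=(W((74,127),.008)+W((463,131),.008))/2; print('screws',a)
a=(W((190,66),.036)+W((359,64),.036))/2; print('jaw mid far',a)
a=(W((178,145),.036)+W((358,146),.036))/2; print('jaw mid',a, np.linalg.norm(W((178,145),.036)-W((358,146),.036)))
a=(W((178,182),.036)+W((358,182),.036))/2; print('jaw face',a)
for f in ([.449,.045,.0917],[.4442,.0461,.0789]):
  for y in (.178-.03,.11,.1): print(f,y,[f[0]-np.sin(f[2])*y,f[1]+np.cos(f[2])*y])
# right post top centre in scene
X=ray(q,up((308,443),14,(265,172)),.037); print('post R',X)
```

```text
lock scene [0.4482 0.049  0.1278] [[-0.5, 0.1], [1.4, -0.4], [0.1, 1.2], [-0.2, 0.3], [-0.3, -1.2]]
lock scene [0.4509 0.0473 0.1282] [[-0.5, 0.1], [1.5, -0.4], [0.1, 1.2], [-0.2, 0.3], [-0.3, -1.2]]
lock wrist [0.4485 0.0477 0.088 ] [[-1.0, -0.3], [1.5, -0.7], [-0.1, 2.7]]
lock wrist [0.4484 0.0474 0.0857] [[-1.5, -0.3], [2.6, -0.7], [-0.1, 5.2]]
plate mid [0.43355741 0.16803784 0.008     ] [0.44322139 0.04393722 0.008     ] width 0.10813106624994764 yaw 0.07787213960161794
screws [0.43479146 0.15044404 0.008     ]
jaw mid far [0.43567229 0.15824263 0.036     ]
jaw mid [0.43566339 0.14376462 0.036     ] 0.03512765012128027
jaw face [0.43623167 0.13704635 0.036     ]
[0.449, 0.045, 0.0917] 0.148 [np.float64(0.4354474123531873), np.float64(0.19237817805928886)]
[0.449, 0.045, 0.0917] 0.11 [np.float64(0.43892713080304463), np.float64(0.15453783504406607)]
[0.449, 0.045, 0.0917] 0.1 [np.float64(0.439842846184586), np.float64(0.14457985004006008)]
[0.4442, 0.0461, 0.0789] 0.148 [np.float64(0.43253491173318315), np.float64(0.19363957338872637)]
[0.4442, 0.0461, 0.0789] 0.11 [np.float64(0.43553000196385233), np.float64(0.15575779103216147)]
[0.4442, 0.0461, 0.0789] 0.1 [np.float64(0.4363181836035021), np.float64(0.14578890093832864)]
post R [ 0.46596128 -0.01628715  0.037     ]
```

```bash
cat > ov.py <<'E'
from h import *
def wire(f):
    x,y,t=f; c,s=np.cos(t),np.sin(t)
    def W(X): X=np.array(X)/1e3; return [x+c*X[0]-s*X[1], y+s*X[0]+c*X[1], X[2]]
    def box(x0,x1,y0,y1,z0,z1):
        P=[(a,b,cc) for a in(x0,x1) for b in (y0,y1) for cc in (z0,z1)]
        return [(p,q) for i,p in enumerate(P) for q in P[i+1:] if sum(u!=v for u,v in zip(p,q))==1]
    E=box(-55,55,-104,241,8,8.01)+box(-23,23,-90,120,15,15.01)+box(9,26,-73,-56,15,37)+box(-26,-9,-73,-56,15,37)+box(-55,55,122.5,237.5,74,80)
    th=np.linspace(0,6.2832,25); C=[(42.5*np.cos(a),180+42.5*np.sin(a),80) for a in th]; E+=list(zip(C[:-1],C[1:]))
    return [(W(a),W(b)) for a,b in E]
def overlay(p,img,f,off,sc,size,fn,col=(0,255,0)):
    h,w_=size; a=cv2.resize(img[off[1]:off[1]+h,off[0]:off[0]+w_],None,fx=sc,fy=sc,interpolation=cv2.INTER_CUBIC)
    for A,B in wire(f):
        u=[((proj(p,X)+.5-np.array(off))*sc-.5) for X in (A,B)]
        cv2.line(a,*[tuple(int(round(k)) for k in v) for v in u],col,1,cv2.LINE_AA)
    cv2.imwrite('pics/'+fn,a)
E
python3 - <<'E'
from ov import *
q=viewer.camera('scene'); b=viewer.camera('side')
for k,f in enumerate([(.4491,.045,.0917),(.4442,.0461,.0789)]):
    overlay(q,cv2.imread('pics/scene0.png'),f,(255,135),6,(85,130),'ovs%d.png'%k)
    overlay(b,cv2.imread('pics/side0.png'),f,(230,215),7,(105,100),'ovd%d.png'%k)
E
```

```text
(no output)
```

View pics/ovs0.png

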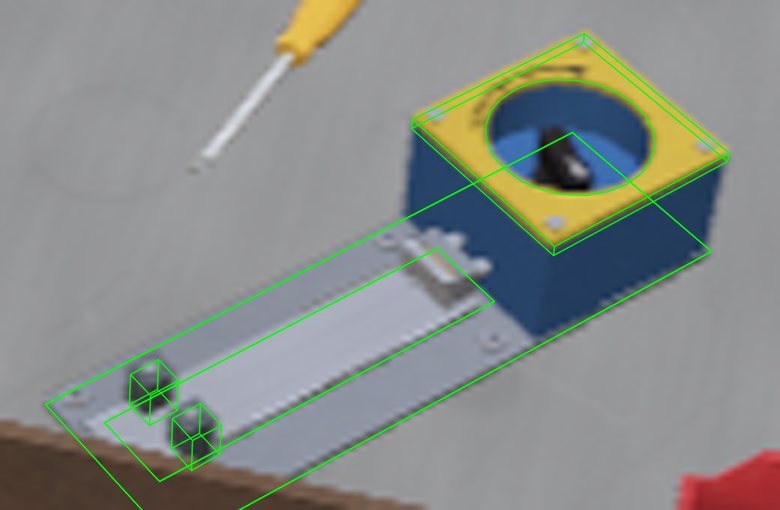

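View pics/ovd0.png

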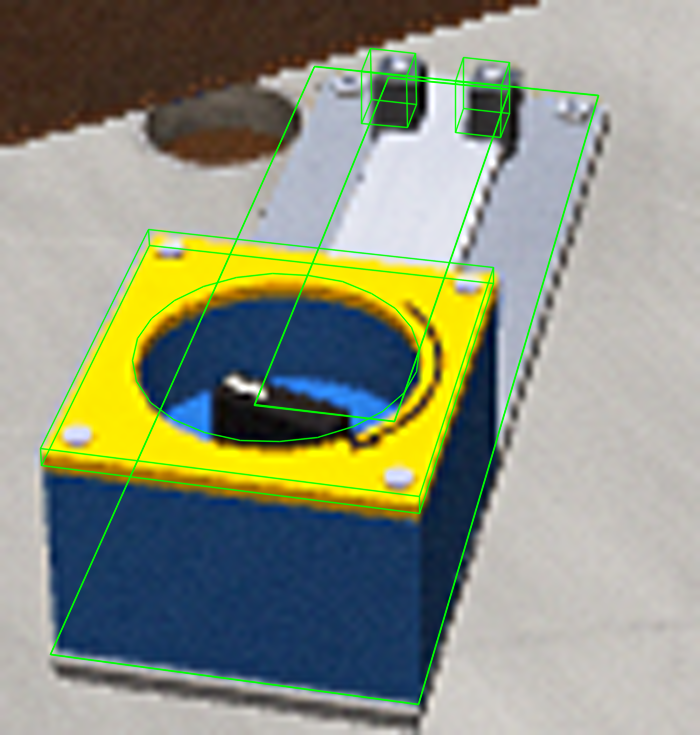

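View pics/ovd1.png

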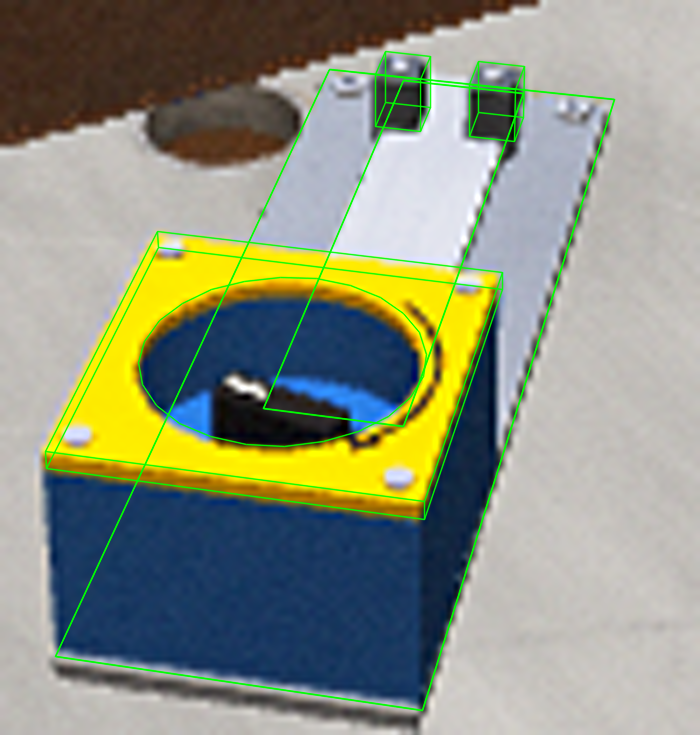

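```bash
python3 -m crank '.04 0 .06 .02 -.09 .15 1;0 0 0 0 0 .15 1;0 0 0 0 0 0 1;0 0 0 0 0 0 1'
python3 - <<'E'
from plan import *
plan([.447,.0527,.06],1.655,1)
p=shot('wrist','w4.png'); q=shot('scene','s4.png'); b=shot('side','d4.png');
c=lambda i,x,y,w,h,f,n:cv2.imwrite('pics/'+n,cv2.resize(i['img'][y:y+h,x:x+w],None,fx=f,fy=f,interpolation=cv2.INTER_CUBIC)[:,:,::-1])
c(q,260,165,60,50,12,'s4e.png'); c(p,170,30,190,210,2.8,'w4e.png'); c(b,265,205,65,60,10,'d4e.png')
E
```

```text
time: 10.52
position: [0.4451, 0.0529, 0.0483]
tool_rot: [0.677, 0.736, 0.001, 0.0]
ft_force: [-0.2, -0.0, -3.3]
grip_width: 0.0276
now [0.4451 0.0529 0.0483] yaw 1.6555 tilt [0.001  0.0006] w 0.0276 t 10.525
0.01 -0.01 0.01 -0.01 0.05 -0.29
```

View pics/w4e.png

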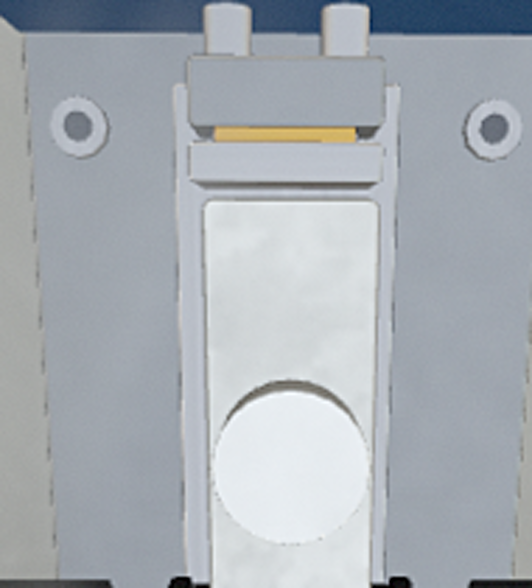

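View pics/s4e.png

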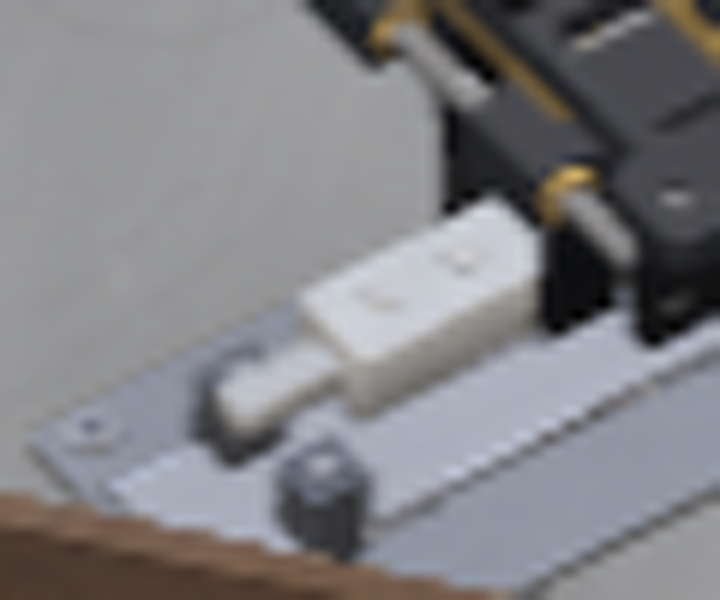

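View pics/d4e.png

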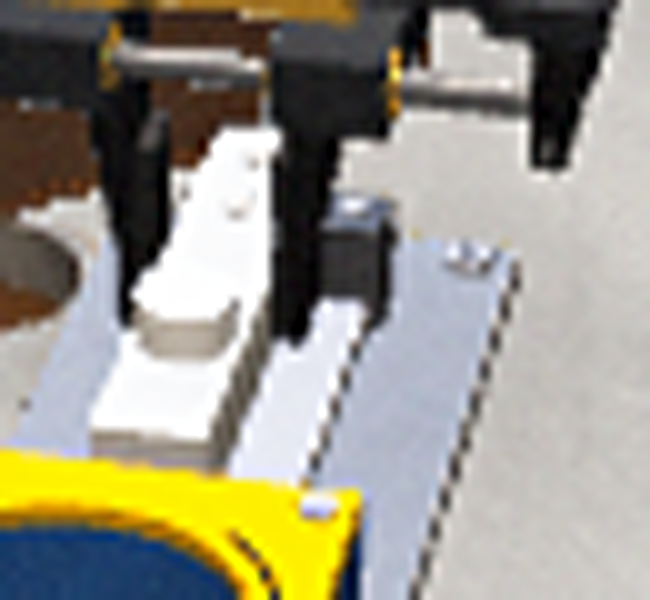

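Run:
```python
from fit import *
p=viewer.camera('wrist'); q=viewer.camera('scene'); b=viewer.camera('side')
up=lambda a,f,o:(np.array(a)+.5)/f-.5+np.array(o)
W=lambda a,z:ray(p,up(a,2.8,(170,30)),z)
L=[((203,201),(-14,84,24)),((379,202),(14,84,24))]
zb=.0483-.0065
B=(W((187,570),.015)+W((383,570),.015))/2; A=(W((180,130),.015)+W((398,130),.015))/2
print('bed mid',A,B,'yaw',-(A-B)[0]/(A-B)[1], 'w',np.linalg.norm(W((180,130),.015)-W((398,130),.015)))
C=(W((203,201),zb+.024)+W((379,201),zb+.024))/2; D=(W((210,570),zb+.024)+W((371,570),zb+.024))/2
print('lock mid',C,D,'yaw',-(C-D)[0]/(C-D)[1],np.linalg.norm(W((203,201),zb+.024)-W((379,201),zb+.024)))
S=(W((78,126),.008)+W((493,129),.008))/2; J=(W((189,145),.036)+W((382,145),.036))/2
print('screw',S,'jaw',J, 'jaw face',W((286,181),.036))
yaw=.083; n=np.array([np.cos(yaw),np.sin(yaw),0]); t=np.array([-np.sin(yaw),np.cos(yaw),0])
for nm,X in dict(bedfar=A,bednear=B,screw=S,jaw=J,lockfar=C,locknear=D,jf=W((286,181),.036)).items(): print(nm,(X@n).round(4),(X@t).round(4))
# scene: bolt tip & right post etc
L=[((300,298),(-14,-56,24)),((352,365),(14,-56,24)),((365,418),(14,-56,0)),((222,382),(-6,-84,16)),((250,432),(6,-84,16))]
l,r=fit([(q,up(a,12,(260,165)),np.array(X)/1e3) for a,X in L],[.45,.05,.09],zb=zb); print('lock scene',l.round(4),r.round(1).tolist())
X=ray(q,up((323,465),12,(260,165)),.037); print('postR scene',X,X@n,X@t)
L=[((92,435),(-14,84,24)),((210,447),(14,84,24))]
M=(ray(b,up((92,435),10,(265,205)),zb+.024)+ray(b,up((210,445),10,(265,205)),zb+.024))/2; print('lock far side',M,M@n,M@t)
X=ray(b,up((360,208),10,(265,205)),.037); print('postR side',X,X@n,X@t)
M=(ray(b,up((213,130),10,(265,205)),zb+.024)+ray(b,up((277,135),10,(265,205)),zb+.024))/2; print('lock near side',M,M@n,M@t)
print('bedR side',[ (ray(b,up(u,10,(265,205)),.015)@n).round(4) for u in [(310,470),(365,320)]])
```

```text
bed mid [0.4357194  0.14865657 0.015     ] [0.44282815 0.05458717 0.015     ] yaw 0.07556926110709457 w 0.04422865517841624
lock mid [0.43737507 0.13189313 0.0658    ] [0.44239374 0.07250751 0.0658    ] yaw 0.08450990649523218 0.026899745952050108
screw [0.43491192 0.15000757 0.008     ] jaw [0.43550395 0.14329813 0.036     ] jaw face [0.4361113  0.13713778 0.036     ]
bedfar 0.4465 0.112
bednear 0.4458 0.0177
screw 0.4459 0.1134
jaw 0.4459 0.1067
lockfar 0.4468 0.0952
locknear 0.4469 0.0356
jf 0.446 0.1005
lock scene [0.4451 0.049  0.1088] [[-0.4, -0.3], [1.1, -0.1], [-0.2, 1.1], [-0.1, 0.4], [0.0, -1.2]]
postR scene [ 0.46622643 -0.01670615  0.037     ] 0.46323641549488126 -0.05530101453077712
lock far side [0.43677904 0.13849549 0.0658    ] 0.44675734958121793 0.10180766782596673
postR side [ 0.43157661 -0.01938757  0.037     ] 0.42848357771833023 -0.05510057085734478
lock near side [ 4.56280387e-01 -1.20119921e-04  6.58000000e-02] 0.4546996728665838 -0.03794751097854415
bedR side [np.float64(0.4241), np.float64(0.4237)]
```

```bash
python3 -m crank '0 0 .03 0 -.03 .2 1;0 0 0 0 0 .2 1;0 0 0 0 0 .12 1;0 0 0 0 0 0 1'
python3 - <<'E'
from plan import *
plan([.447,.0527,.06],1.655,1)
p=shot('wrist','w5.png'); q=shot('scene','s5.png'); b=shot('side','d5.png');
c=lambda i,x,y,w,h,f,n:cv2.imwrite('pics/'+n,cv2.resize(i['img'][y:y+h,x:x+w],None,fx=f,fy=f,interpolation=cv2.INTER_CUBIC)[:,:,::-1])
c(q,260,165,60,50,12,'s5e.png'); c(p,170,30,190,210,2.8,'w5e.png'); c(b,265,205,65,60,10,'d5e.png')
E
```

```text
time: 11.32
position: [0.4441, 0.0527, 0.0261]
tool_rot: [0.678, 0.735, 0.001, 0.0]
ft_force: [-0.2, -0.1, -3.3]
grip_width: 0.0279
now [0.4441 0.0527 0.0261] yaw 1.6526 tilt [0.0014 0.0006] w 0.0279 t 11.325
0.02 -0.01 -0.03 -0.01 0.07 -0.85
```

View pics/s5e.png

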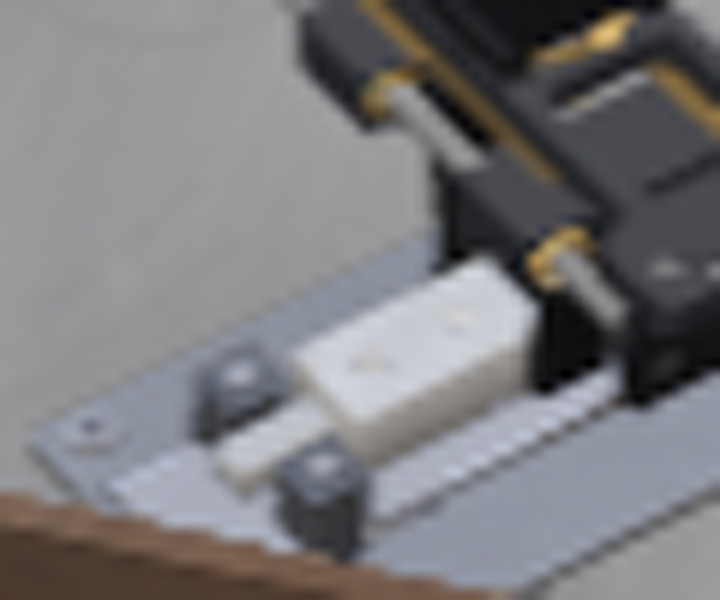

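View pics/w5e.png

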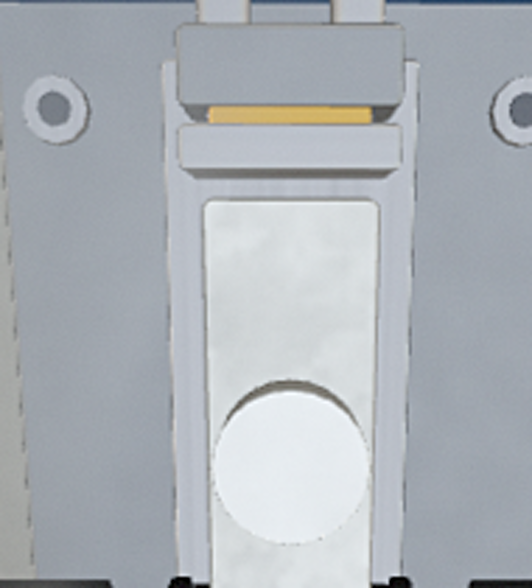

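```bash
python3 -m crank '0 0 0 0 0 .07 1;0 0 0 0 0 0.02 1'; python3 -m crank '0 0 0 0 0 .04 1;0 0 0 0 0 0 1'
```

```text
time: 11.72
position: [0.4448, 0.0527, 0.0232]
tool_rot: [0.678, 0.735, 0.001, 0.001]
ft_force: [-0.6, 0.1, -3.5]
grip_width: 0.028
time: 11.98
position: [0.445, 0.0527, 0.0218]
tool_rot: [0.678, 0.735, 0.002, 0.001]
ft_force: [-0.2, -0.3, -2.8]
grip_width: 0.0279
```

```bash
python3 -m crank '0 0 0 0 0 .03 1;0 0 0 0 0 0 1'; python3 -m crank '0 0 0 0 0 .03 1;0 0 0 0 0 0 1'
```

```text
time: 12.22
position: [0.4452, 0.0527, 0.0221]
tool_rot: [0.678, 0.736, 0.002, 0.002]
ft_force: [0.4, 0.2, -3.2]
grip_width: 0.0278
time: 12.48
position: [0.4453, 0.0527, 0.0219]
tool_rot: [0.677, 0.736, 0.002, 0.003]
ft_force: [-0.1, -0.6, -2.7]
grip_width: 0.0277
```

```bash
python3 -m crank '0 0 0 0 0 .06 1;0 0 0 0 0 0.03 1'
```

```text
time: 12.72
position: [0.4455, 0.0527, 0.0216]
tool_rot: [0.677, 0.736, 0.003, 0.004]
ft_force: [-1.0, -0.9, 8.6]
grip_width: 0.0277
```

```bash
python3 -m crank '0 0 0 0 0 -.03 1;0 0 0 0 0 0 -.1;0 0 0 0 0 0 -.1;0 0 0 0 0 0 -.1;0 0 0 0 0 0 -.1'; python3 -m crank '0 0 0 0 0 0 -.1;0 0 0 0 0 -.5 -.1;0 0 0 0 0 -1 -.1;0 0 0 0 0 -1 -.1;0 0 0 0 0 -1 -.1';python3 - <<'E'
from plan import *
plan([.4325,.2243,.14],3.23-.15,16)
p=shot('wrist','w6.png'); q=shot('scene','s6.png'); b=shot('side','d6.png');
c=lambda i,x,y,w,h,f,n:cv2.imwrite('pics/'+n,cv2.resize(i['img'][y:y+h,x:x+w],None,fx=f,fy=f,interpolation=cv2.INTER_CUBIC)[:,:,::-1])
c(q,255,135,130,85,6,'s6e.png')
E
```

```text
time: 13.35
position: [0.4461, 0.0526, 0.0223]
tool_rot: [0.677, 0.736, 0.003, 0.004]
ft_force: [-0.8, -0.1, 0.2]
grip_width: 0.0471
time: 13.98
position: [0.4425, 0.0528, 0.1629]
tool_rot: [0.678, 0.735, 0.0, -0.0]
ft_force: [-0.1, -0.2, 1.1]
grip_width: 0.048
now [0.4425 0.0528 0.1629] yaw 1.6527 tilt [0.0004 0.0006] w 0.048 t 13.975
0.00 -0.00 -1.02 0.27 0.01 0.04
0.00 -0.00 -1.02 0.27 0.03 0.04
0.00 -0.00 -1.02 0.26 0.05 0.04
0.00 -0.00 -1.02 0.26 0.08 0.04
0.00 -0.00 -1.02 0.25 0.10 0.04
0.00 -0.00 -1.02 0.24 0.12 0.04
0.00 -0.00 -1.02 0.23 0.14 0.04
0.00 -0.00 -1.02 0.21 0.16 0.04
0.00 -0.00 -1.02 0.20 0.18 0.04
0.00 -0.00 -1.02 0.18 0.20 0.04
0.00 -0.00 -1.02 0.16 0.21 0.04
0.00 -0.00 -1.02 0.14 0.23 0.04
0.00 -0.00 -1.02 0.12 0.24 0.04
0.00 -0.00 -1.02 0.10 0.25 0.04
0.00 -0.00 -1.02 0.08 0.26 0.04
0.00 -0.00 -1.02 0.06 0.26 0.04
```

View pics/s6e.png

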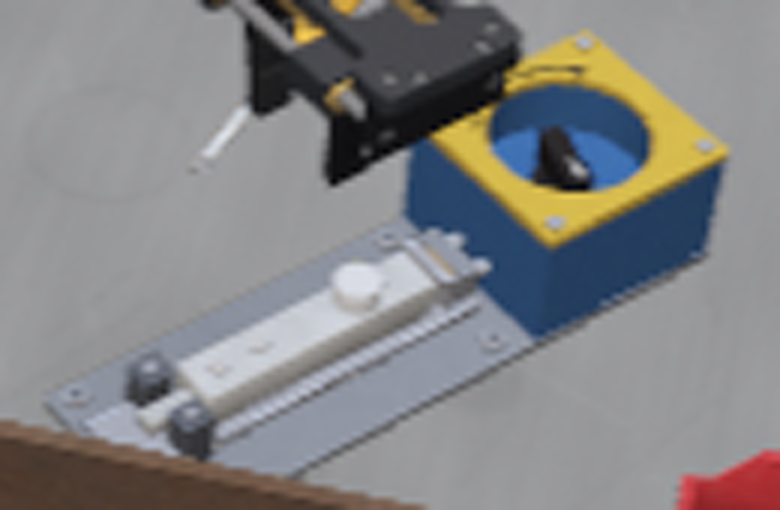

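View pics/w6.png

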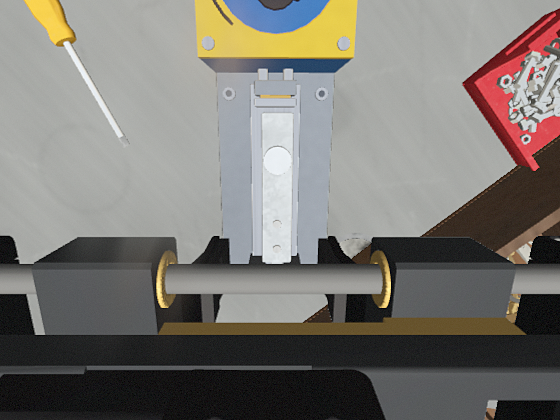

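```bash
python3 -m crank '0 0 -1 .27 -.07 0 .31;0 0 -1 .27 -.05 0 .31;0 0 -1 .27 -.05 0 .31;0 0 -1 .26 0 0 .31;0 0 -1 .25 0 0 .31' >/dev/null;  python3 -m crank '0 0 -1 .24 .05 0 .31;0 0 -1 .23 .05 0 .31;0 0 -1 .21 .1 0 .31;0 0 -1 .15 .15 0 .31;0 0 -1 .1 .2 0 .31'
python3 - <<'E'
from plan import *
plan([.49,.222,.16],3.08,8)
E
```

```text
time: 15.38
position: [0.4042, 0.1482, 0.1502]
tool_rot: [0.29, 0.957, -0.004, -0.012]
ft_force: [-0.2, 0.3, 0.9]
grip_width: 0.0302
now [0.4042 0.1482 0.1502] yaw 2.5521 tilt [-0.0247 -0.0006] w 0.0302 t 15.375
-0.01 -0.03 -0.76 -0.09 0.34 -0.04
-0.01 -0.03 -0.76 -0.12 0.33 -0.04
-0.01 -0.03 -0.76 -0.14 0.32 -0.04
-0.01 -0.03 -0.76 -0.16 0.32 -0.04
-0.01 -0.03 -0.76 -0.18 0.30 -0.03
-0.01 -0.03 -0.76 -0.20 0.29 -0.03
-0.01 -0.03 -0.76 -0.22 0.28 -0.03
-0.01 -0.03 -0.76 -0.24 0.26 -0.03
```

```bash
python3 -m crank '0 0 -.76 -.1 .35 -.15 .31;0 0 -.76 -.12 .33 -.15 .31;0 0 -.76 -.14 .33 -.04 .31;0 -.03 -.76 -.16 .32 -.04 .31;0 -.03 -.76 -.18 .3 -.04 .31' >/dev/null;  python3 -m crank '0 -.03 -.76 -.2 .29 0 .31;0 -.03 -.76 -.22 .28 0 .31;0 -.03 -.76 -.24 .26 0 .31;0 0 0 0 0 0 .31'
python3 - <<'E'
from plan import *
plan([.49,.222,.16],3.08,1)
p=shot('wrist','w7.png')
for n in ['knob_grip','guard','carriage','rim_lock']:
        for d in spotter.boxes_of(n,p)[:2]: print(n,round(d['score'],2),w(p,d['at']).round(3),proj(p,w(p,d['at'])).round(0))
E
```

```text
time: 16.5
position: [0.4818, 0.2234, 0.1483]
tool_rot: [0.02, 1.0, -0.005, -0.022]
ft_force: [-0.7, -0.6, -0.1]
grip_width: 0.0301
now [0.4818 0.2234 0.1483] yaw 3.1006 tilt [-0.0441 -0.0092] w 0.0301 t 16.5
-0.13 -0.50 0.24 -0.19 -0.03 -0.30
knob_grip 0.7 [0.43  0.228 0.067] [277. 154.]
guard 0.67 [0.417 0.225 0.079] [271. 136.]
carriage 0.85 [0.434 0.154 0.039] [189. 161.]
carriage 0.59 [0.442 0.07  0.039] [ 93. 173.]
rim_lock 0.7 [0.439 0.068 0.037] [ 91. 170.]
```

View pics/w7.png

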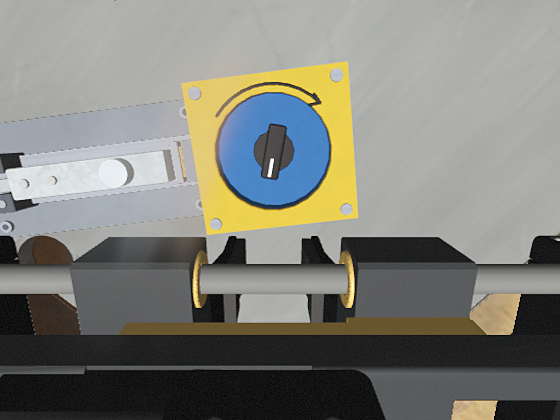

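Run:
```python
import cv2
i=cv2.imread('pics/w7.png'); cv2.imwrite('pics/w7e.png',cv2.resize(i[50:240,175:365],None,fx=4,fy=4,interpolation=cv2.INTER_CUBIC))
```

```text
(no output)
```

View pics/w7e.png

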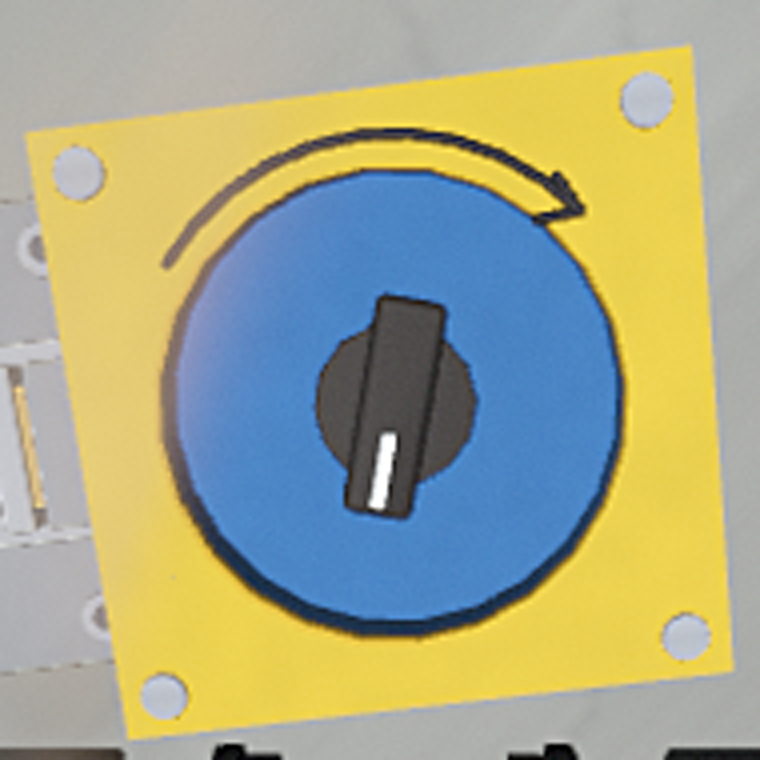

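Run:
```python
from fit import *
from plan import plan
p=viewer.camera('wrist')
up=lambda a:(np.array(a)+.5)/4-.5+np.array([175,50])
W=lambda a,z:ray(p,up(a),z)
c=[W(a,.066) for a in [(378,296),(446,308),(411,518),(346,506)]]
m=sum(c)/4; d=(c[0]+c[1]-c[2]-c[3])/2; e=(c[1]+c[2]-c[0]-c[3])/2
print('knob',m,'bar dir',np.arctan2(d[1],d[0]),'len',np.linalg.norm(d),'w',np.linalg.norm(e),np.arctan2(e[1],e[0]))
g=[W(a,.08) for a in [(162,395),(624,390),(388,170),(393,637)]]; print('opening',[x.round(4) for x in g],(g[0]+g[1])/2,(g[2]+g[3])/2)
F=[((27,132),(-55,122.5,80)),((127,740),(55,122.5,80)),((735,670),(55,237.5,80)),((691,44),(-55,237.5,80))]
s,r=fit([(p,up(a),np.array(X)/1e3) for a,X in F],[.45,.05,.09]); print('fix',s.round(4),r.round(1).tolist(),'knob',s[0]-np.sin(s[2])*.18,s[1]+np.cos(s[2])*.18)
plan([.49,.222,.16],3.08,1)
```

```text
knob [0.42842863 0.225208   0.066     ] bar dir 2.9408211256461225 len 0.04003593392827309 w 0.012886732299292927 1.3544837341604399
opening [array([0.4237, 0.1836, 0.08  ]), array([0.4261, 0.2665, 0.08  ]), array([0.387 , 0.2258, 0.08  ]), array([0.4699, 0.2233, 0.08  ])] [0.42490239 0.22504227 0.08      ] [0.42842893 0.22456175 0.08      ]
fix [0.4428 0.0458 0.0799] [[-0.4, 0.1], [0.7, -0.3], [-0.4, 0.0], [0.2, 0.2]] knob 0.42842115562952515 0.22518500043079748
now [0.4816 0.223  0.1498] yaw 3.1 tilt [-0.0426 -0.0088] w 0.0302 t 16.8
-0.13 -0.48 0.23 -0.20 -0.02 -0.26
```

Run:
```python
from plan import *
plan([.4305,.2247,.13],2.94,3)
```

```text
now [0.4816 0.223  0.1498] yaw 3.1 tilt [-0.0426 -0.0088] w 0.0302 t 16.8
-0.05 -0.16 0.61 0.42 -0.00 0.18
-0.05 -0.16 0.61 0.42 -0.02 0.18
-0.05 -0.16 0.61 0.42 -0.05 0.17
```

```bash
python3 -m crank '-.05 -.2 .6 .42 0 .15 .31;-.05 -.2 .6 .42 0 .15 .31;-.05 -.1 .6 .38 -.05 .15 .31;0 0 0 0 0 0 .31'
python3 - <<'E'
from plan import *
plan([.4305,.2247,.125],2.94,1)
E
```

```text
time: 17.3
position: [0.4313, 0.2246, 0.1335]
tool_rot: [0.103, 0.995, 0.0, 0.003]
ft_force: [0.7, 0.1, 0.6]
grip_width: 0.0299
now [0.4313 0.2246 0.1335] yaw 2.936 tilt [ 0.0058 -0.0001] w 0.0299 t 17.3
0.01 0.06 -0.05 0.02 -0.00 0.21
```

```bash
python3 -m crank '0 .05 0 0 0 .5 .31;0 0 0 0 0 .5 .31;0 0 0 0 0 0 .31'
python3 - <<'E'
from plan import *
plan([.4305,.2247,.05],2.94,1)
p=shot('wrist','w8.png'); q=shot('scene','s8.png'); b=shot('side','d8.png');
c=lambda i,x,y,w,h,f:cv2.resize(i['img'][y:y+h,x:x+w],None,fx=f,fy=f,interpolation=cv2.INTER_CUBIC)[:,:,::-1]
cv2.imwrite('pics/c8.png',np.hstack([c(q,310,120,80,90,5),c(b,235,225,80,90,5)]))
E
```

```text
time: 17.68
position: [0.4361, 0.225, 0.0946]
tool_rot: [0.102, 0.995, 0.002, 0.004]
ft_force: [0.8, -0.7, 0.6]
grip_width: 0.0302
now [0.4361 0.225  0.0946] yaw 2.9377 tilt [0.009  0.0025] w 0.0302 t 17.675
0.05 0.10 -0.03 0.14 -0.04 1.11
```

View pics/c8.png

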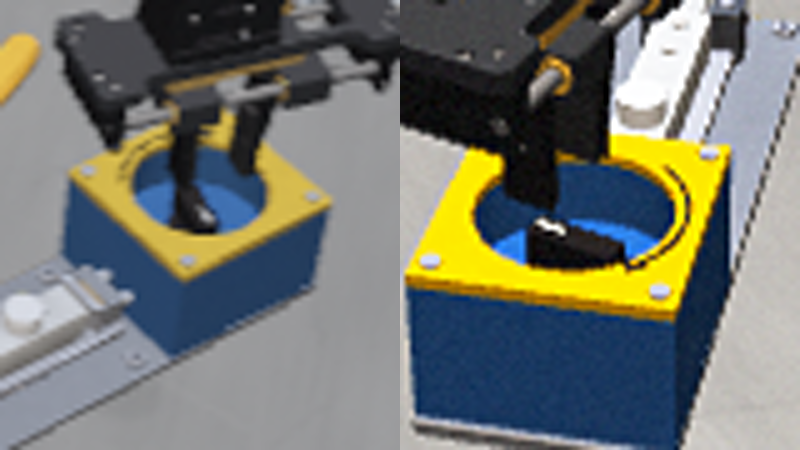

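View pics/w8.png

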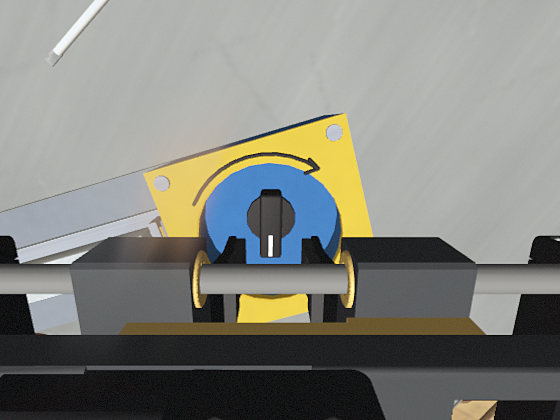

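Run:
```python
from fit import *
from plan import plan
p=viewer.camera('wrist'); i=p['img']
cv2.imwrite('pics/w9e.png',cv2.resize(i[100:320,170:380],None,fx=3.6,fy=3.6,interpolation=cv2.INTER_CUBIC)[:,:,::-1])
o=robot.get_obs(); T=R.from_quat(o['tool_rot']).as_matrix(); P=np.array(o['position'])
print('cam in tool',T.T@(np.array(p['xyz'])-P), 'rot',(T.T@rot(p['attitude'])).round(3).tolist(),P)
```

```text
cam in tool [ 0.07099916  0.0006375  -0.16117143] rot [[0.001, -0.967, -0.256], [1.0, 0.001, 0.0], [-0.0, -0.256, 0.967]] [0.43659439 0.22539276 0.0959381 ]
```

View pics/w9e.png

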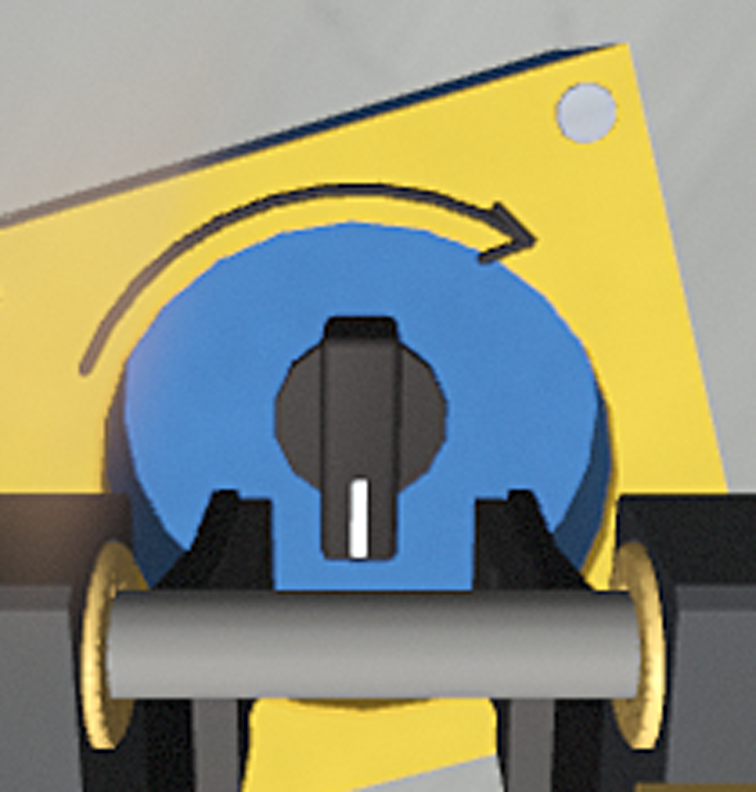

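Run:
```python
from fit import *
from plan import plan
p=viewer.camera('wrist')
o=robot.get_obs(); T=R.from_quat(o['tool_rot']).as_matrix(); P=np.array(o['position'])
up=lambda a:(np.array(a)+.5)/3.6-.5+np.array([170,100])
c=[ray(p,up(a),.066) for a in [(325,340),(400,340),(397,560),(322,560)]]
m=sum(c)/4; d=(c[0]+c[1]-c[2]-c[3])/2
print('knob',m,'dir',np.arctan2(d[1],d[0]),np.linalg.norm(d),np.linalg.norm(c[0]-c[1]),'in tool',T.T@(m-P))
for a in [(350,222)]: print('opening far', ray(p,up(a),.08), ray(p,up((105,450)),.08),ray(p,up((613,450)),.08))
plan(m,2.94,1)
```

```text
knob [0.42809858 0.22590829 0.066     ] dir 2.9226382394972426 0.04038487133252224 0.012718059183008234 in tool [ 0.00861227 -0.00136328  0.02986261]
opening far [0.38670954 0.23290621 0.08      ] [0.41457501 0.18666767 0.08      ] [0.43127235 0.26689547 0.08      ]
now [0.4365 0.2254 0.096 ] yaw 2.9376 tilt [0.0119 0.0033] w 0.0297 t 17.925
0.06 0.13 -0.03 0.22 -0.03 0.75
```

```bash
python3 -m crank '.05 .1 0 .16 0 .1 .31;0 0 0 0 0 0 .31;0 0 0 0 0 0 .31'
python3 - <<'E'
from plan import *
plan([.4302,.2252,.05],2.93,1)
E
```

```text
time: 18.3
position: [0.4302, 0.227, 0.0927]
tool_rot: [0.102, 0.995, 0.001, 0.002]
ft_force: [-0.9, -0.6, -0.5]
grip_width: 0.0302
now [0.4302 0.227  0.0927] yaw 2.938 tilt [0.0035 0.001 ] w 0.0302 t 18.3
0.02 0.04 0.09 -0.01 -0.05 1.07
```

```bash
python3 -m crank '0 .05 0.05 0.02 -.04 .4 .31;0 0 0 0.02 0 .1 .31;0 0 0 0 0 0 .31'
python3 - <<'E'
from plan import *
plan([.4302,.2252,.05],2.93,1)
E
```

```text
time: 18.68
position: [0.4281, 0.2256, 0.0709]
tool_rot: [0.104, 0.995, 0.001, -0.001]
ft_force: [0.0, -0.4, -0.1]
grip_width: 0.0303
now [0.4281 0.2256 0.0709] yaw 2.9333 tilt [-0.0017  0.0018] w 0.0303 t 18.675
0.02 -0.02 0.04 -0.06 -0.00 0.52
```

```bash
python3 -m crank '0 0 0.04 -0.04 0 .3 .31;0 0 0 0 0 .15 .31;0 0 0 0 0 0 .31'
python3 - <<'E'
from plan import *
plan([.4302,.2252,.05],2.93,1); o=robot.get_obs(); print(o['moment'],o['ft_force'])
q=shot('scene','s10.png'); b=shot('side','d10.png');p=shot('wrist')
c=lambda i,x,y,w,h,f:cv2.resize(i['img'][y:y+h,x:x+w],None,fx=f,fy=f,interpolation=cv2.INTER_CUBIC)[:,:,::-1]
cv2.imwrite('pics/c10.png',np.hstack([c(q,330,140,40,45,10)[:450],c(b,250,240,40,45,10)]))
cv2.imwrite('pics/w10.png',c(p,170,100,210,220,3.6))
E
```

```text
time: 19.05
position: [0.4297, 0.2253, 0.0513]
tool_rot: [0.106, 0.994, 0.001, -0.001]
ft_force: [-0.1, 0.0, -0.1]
grip_width: 0.0296
now [0.4297 0.2253 0.0513] yaw 2.9295 tilt [-0.002   0.0017] w 0.0296 t 19.05
0.01 -0.03 -0.01 -0.01 0.00 0.03
[ 0.08765555 -0.13099954  0.03436505] [-0.1027016   0.01867054 -0.10125986]
```

View pics/c10.png

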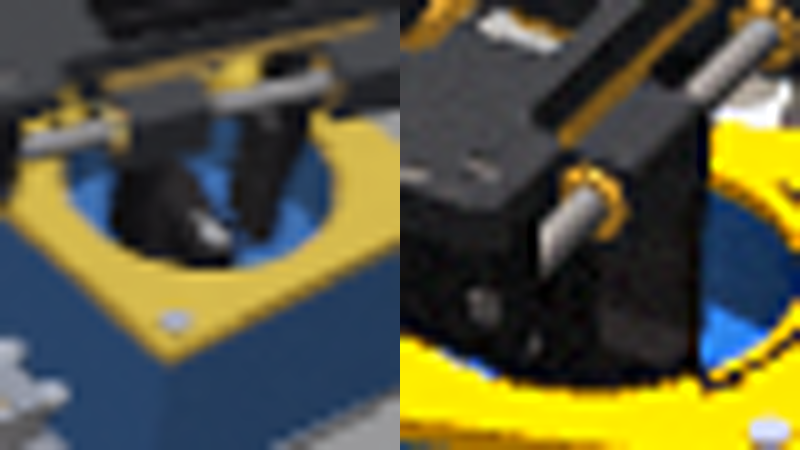

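View pics/w10.png

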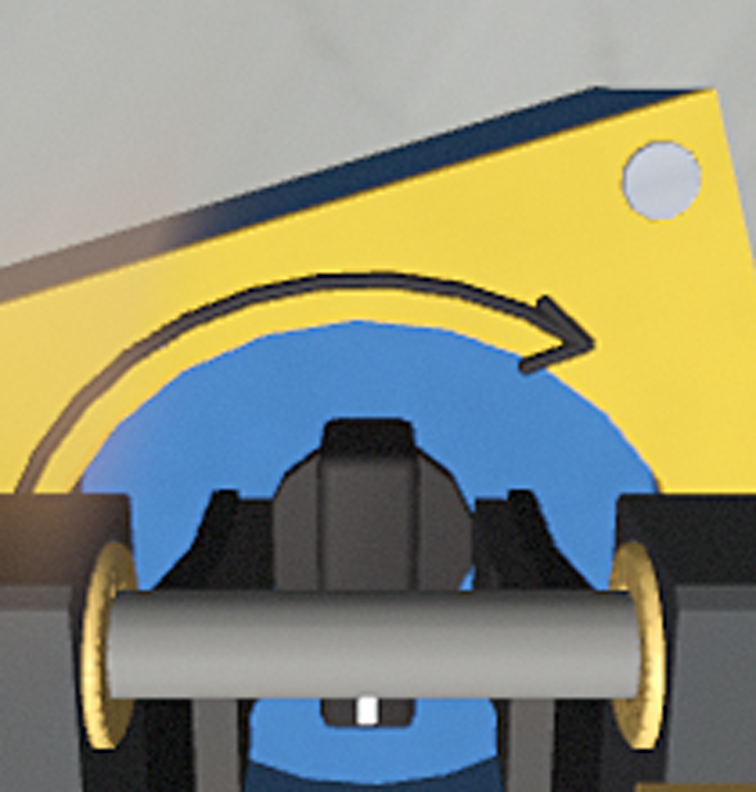

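Run:
```python
from h import *
p=viewer.camera('wrist'); o=robot.get_obs(); T=R.from_quat(o['tool_rot']).as_matrix(); P=np.array(o['position'])
up=lambda a:(np.array(a)+.5)/3.6-.5+np.array([170,100])
z=P[2]-.066
for x in (-.0095,0,.0095): print(x,((proj(p,P+T@np.array([x,0,z]))-[170,100]+.5)*3.6).round(0))
a=ray(p,up((367,456)),.066); b=ray(p,up((367,726)),.066); print(T.T@(a-P),T.T@(b-P),(a+b)/2, np.linalg.norm(a-b))
```

```text
-0.0095 [369. 673.]
0 [369. 612.]
0.0095 [369. 548.]
[ 0.02273853 -0.00018821 -0.01384155] [-0.01793369 -0.00021292 -0.01387641] [0.4278588  0.22572018 0.066     ] 0.04067223511575445
```

```bash
python3 -m crank '0 0 0 0.03 0 .04 .31;0 0 0 0 0 0 .6;0 0 0 0 0 0 1;0 0 0 0 0 0 1;0 0 0 0 0 0 1' 55
cat > st.py <<'E'
from h import *
o=robot.get_obs(); T=R.from_quat(o['tool_rot']).as_matrix()
print('t',round(o['time'],2),'P',np.round(o['position'],4),'yaw %.4f'%np.arctan2(T[1,0],T[0,0]),'tilt',T[:2,2].round(3),'F',np.round(o['ft_force'],1),'M',np.round(o['moment'],3),'w %.4f'%o['grip_width'],'q6 %.4f tq6 %.3f'%(o['q'][5],o['joint_torque'][5]))
E
python3 st.py
```

```text
time: 19.88
position: [0.429, 0.2248, 0.0511]
tool_rot: [0.105, 0.994, 0.0, -0.0]
ft_force: [0.2, 1.2, -0.6]
grip_width: 0.0134
t 19.88 P [0.429  0.2248 0.0511] yaw 2.9303 tilt [0.    0.001] F [ 0.2  1.2 -0.6] M [ 0.271 -0.102 -0.025] w 0.0134 q6 -1.1100 tq6 -0.020
```

```bash
python3 -m crank '0 0 .5 0 0 0 1;0 0 .5 0 0 0 1;0 0 .5 0 0 0 1' >/dev/null; python3 st.py; python3 -m crank '0 0 .5 0 0 0 1;0 0 .5 0 0 0 1;0 0 .5 0 0 0 1' >/dev/null; python3 st.py
```

```text
t 20.25 P [0.429  0.225  0.0511] yaw 2.7997 tilt [0. 0.] F [ 0.2 -0.7  0.8] M [-0.013 -0.131  0.285] w 0.0136 q6 -0.9779 tq6 0.055
t 20.62 P [0.4291 0.2251 0.051 ] yaw 2.6696 tilt [ 0.001 -0.   ] F [-0.7 -1.6 -0.4] M [-0.014 -0.141  0.229] w 0.0131 q6 -0.8456 tq6 0.055
```

```bash
for i in 1 2; do python3 -m crank '0 0 .5 0 0 0 1;0 0 .5 0 0 0 1;0 0 .3 0 0 0 1' >/dev/null; python3 st.py; done
for i in 1 2 ; do python3 -m crank '0 0 .25 0 0 0 1;0 0 .25 0 0 0 1' >/dev/null; python3 st.py; done
```

```text
t 21.0 P [0.4292 0.2252 0.051 ] yaw 2.5570 tilt [ 0.002 -0.001] F [-0.1 -0.6 -0.8] M [-0.096 -0.189  0.254] w 0.0136 q6 -0.7310 tq6 0.168
t 21.38 P [0.4292 0.2253 0.051 ] yaw 2.4423 tilt [ 0.002 -0.001] F [-0.1 -1.   0.1] M [-0.057 -0.152  0.29 ] w 0.0135 q6 -0.6151 tq6 0.167
t 21.62 P [0.4293 0.2254 0.051 ] yaw 2.3971 tilt [ 0.002 -0.001] F [ 0.5 -2.  -0.3] M [ 0.004 -0.137  0.32 ] w 0.0135 q6 -0.5696 tq6 0.182
t 21.88 P [0.4293 0.2254 0.051 ] yaw 2.3509 tilt [ 0.002 -0.001] F [-0.5 -0.1 -0.6] M [ 0.023 -0.156  0.312] w 0.0133 q6 -0.5233 tq6 0.180
```

```bash
for i in 1 2 3 4 5; do python3 -m crank '0 0 .2 0 0 0 1' >/dev/null; python3 st.py|cut -c1-200; done
python3 - <<'E'
from h import *
q=shot('scene'); b=shot('side')
c=lambda i,x,y,w,h,f:cv2.resize(i['img'][y:y+h,x:x+w],None,fx=f,fy=f,interpolation=cv2.INTER_CUBIC)[:,:,::-1]
cv2.imwrite('pics/c11.png',np.hstack([c(q,265,165,80,50,9)]))
E
```

```text
t 22.0 P [0.4293 0.2254 0.051 ] yaw 2.3321 tilt [ 0.002 -0.001] F [ 0.4 -0.4  0.5] M [ 0.047 -0.13   0.302] w 0.0136 q6 -0.5046 tq6 0.211
t 22.12 P [0.4294 0.2254 0.051 ] yaw 2.3134 tilt [ 0.002 -0.001] F [-0.1 -0.4 -0.5] M [ 0.022 -0.184  0.369] w 0.0135 q6 -0.4859 tq6 0.205
t 22.25 P [0.4294 0.2255 0.051 ] yaw 2.2947 tilt [ 0.002 -0.001] F [-0.4 -0.4 -0.4] M [ 0.017 -0.188  0.314] w 0.0136 q6 -0.4673 tq6 0.204
t 22.38 P [0.4294 0.2255 0.051 ] yaw 2.2761 tilt [ 0.002 -0.001] F [ 0.1 -1.2 -0. ] M [-0.014 -0.201  0.353] w 0.0139 q6 -0.4486 tq6 0.204
t 22.5 P [0.4294 0.2255 0.0511] yaw 2.2573 tilt [ 0.002 -0.001] F [ 0.2  0.1 -0.9] M [ 0.062 -0.182  0.288] w 0.0137 q6 -0.4299 tq6 0.204
```

View pics/c11.png

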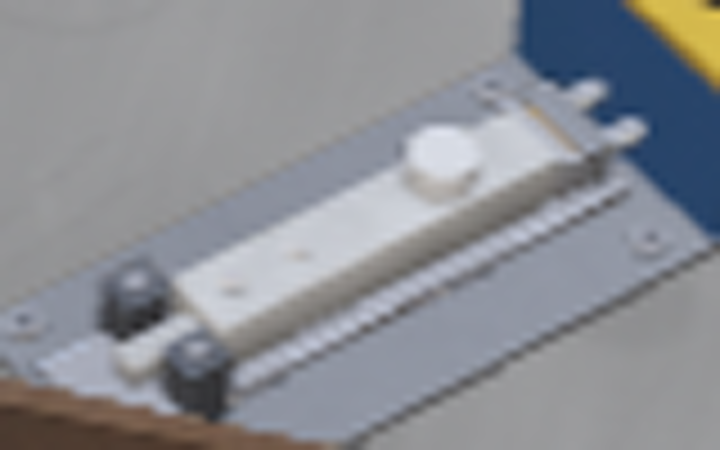

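```bash
for i in 1 2 3 4; do python3 -m crank '0 0 .15 0 0 0 1' >/dev/null; python3 st.py|cut -c1-200; done
```

```text
t 22.73 P [0.4294 0.2255 0.0511] yaw 2.2441 tilt [ 0.002 -0.001] F [ 0.4  0.2 -0.2] M [ 0.057 -0.156  0.323] w 0.0130 q6 -0.4168 tq6 0.210
t 22.85 P [0.4294 0.2255 0.051 ] yaw 2.2302 tilt [ 0.002 -0.001] F [-0.2 -0.3 -0.5] M [-0.021 -0.197  0.356] w 0.0136 q6 -0.4028 tq6 0.228
t 22.98 P [0.4294 0.2255 0.051 ] yaw 2.2163 tilt [ 0.002 -0.001] F [ 0.9 -0.8 -1.4] M [-0.    -0.153  0.258] w 0.0133 q6 -0.3888 tq6 0.228
t 23.1 P [0.4294 0.2255 0.051 ] yaw 2.2022 tilt [ 0.002 -0.001] F [ 0.2  0.2 -1.3] M [ 0.074 -0.174  0.305] w 0.0136 q6 -0.3748 tq6 0.228
```

```bash
for i in 1 2 3 ; do python3 -m crank '0 0 .15 0 0 0 1' >/dev/null; python3 st.py|cut -c1-200; done
```

```text
t 23.23 P [0.4295 0.2255 0.0511] yaw 2.1881 tilt [ 0.003 -0.001] F [ 0.4 -1.5 -0.7] M [ 0.063 -0.203  0.286] w 0.0135 q6 -0.3608 tq6 0.228
t 23.35 P [0.4295 0.2255 0.051 ] yaw 2.1741 tilt [ 0.003 -0.001] F [ 0.8  0.  -0.5] M [ 0.002 -0.114  0.305] w 0.0135 q6 -0.3468 tq6 0.228
t 23.48 P [0.4295 0.2256 0.0511] yaw 2.1601 tilt [ 0.003 -0.001] F [ 0.2 -0.9 -1.1] M [ 0.001 -0.15   0.329] w 0.0138 q6 -0.3327 tq6 0.229
```

```bash
for i in 1 2 3 ; do python3 -m crank '0 0 .15 0 0 0 1' >/dev/null; python3 st.py|cut -c1-200; done
```

```text
t 23.6 P [0.4295 0.2256 0.051 ] yaw 2.1462 tilt [ 0.003 -0.001] F [ 0.1 -0.4 -1.1] M [-0.027 -0.187  0.304] w 0.0136 q6 -0.3187 tq6 0.250
t 23.73 P [0.4295 0.2255 0.0511] yaw 2.1323 tilt [ 0.003 -0.001] F [ 0.3 -0.2  0.6] M [ 0.033 -0.136  0.363] w 0.0137 q6 -0.3048 tq6 0.276
t 23.85 P [0.4295 0.2256 0.051 ] yaw 2.1185 tilt [ 0.003 -0.001] F [ 1.3 -0.3 -1.1] M [-0.007 -0.138  0.398] w 0.0140 q6 -0.2909 tq6 0.301
```

```bash
for i in 1 2 ; do python3 -m crank '0 0 .15 0 0 0 1' >/dev/null; python3 st.py|cut -c1-200; done
```

```text
t 23.98 P [0.4296 0.2256 0.051 ] yaw 2.1048 tilt [ 0.003 -0.001] F [-0.7 -0.2 -0.8] M [ 0.002 -0.172  0.372] w 0.0133 q6 -0.2771 tq6 0.327
t 24.1 P [0.4296 0.2256 0.051 ] yaw 2.0910 tilt [ 0.003 -0.001] F [-0.   0.7 -0.5] M [ 0.05  -0.158  0.443] w 0.0138 q6 -0.2632 tq6 0.352
```

```bash
python3 -m crank '0 0 0 0 0 0 1' >/dev/null; python3 st.py; python3 -m crank '0 0 0 0 0 0 .7;0 0 0 0 0 0 .31;0 0 0 0 0 0 .31;0 0 0 0 0 0 .31'; python3 st.py
```

```text
t 24.23 P [0.4296 0.2256 0.051 ] yaw 2.0910 tilt [ 0.003 -0.001] F [ 0.5 -1.6 -0.6] M [ 0.034 -0.162  0.444] w 0.0135 q6 -0.2630 tq6 0.418
time: 24.72
position: [0.4294, 0.2258, 0.0511]
tool_rot: [0.503, 0.864, 0.0, 0.001]
ft_force: [-0.2, 0.5, -1.3]
grip_width: 0.0288
t 24.73 P [0.4294 0.2258 0.0511] yaw 2.0868 tilt [ 0.002 -0.   ] F [-0.2  0.5 -1.3] M [ 0.052 -0.153  0.029] w 0.0288 q6 -0.2608 tq6 -0.001
```

```bash
python3 -m crank '0 0 0 0 0 -.4 .31;0 0 0 0 0 -.4 .31;0 0 0 0 0 -.5 .31'; python3 st.py; python3 -m crank '0 0 0 0 0 -1 .31;0 0 0 0 0 -1 .31;0 0 0 -.4 0 -.3 .31;0 0 0 -.8 0 0 .31;0 0 0 -.8 0 0 .31'
python3 - <<'E'
from h import *
q=shot('scene'); b=shot('side'); p=shot('wrist','w12.png')
c=lambda i,x,y,w,h,f:cv2.resize(i['img'][y:y+h,x:x+w],None,fx=f,fy=f,interpolation=cv2.INTER_CUBIC)[:,:,::-1]
cv2.imwrite('pics/c12.png',c(q,255,135,130,85,6))
for n in ['oil_can','tape_roll','hex_nut_big','rim_lock']:
        for d in spotter.boxes_of(n,q)[:1]: print(n,round(d['score'],2),w(q,d['at']).round(3))
E
```

```text
time: 25.1
position: [0.4279, 0.2255, 0.103]
tool_rot: [0.504, 0.864, -0.001, -0.001]
ft_force: [-0.1, -0.2, -0.3]
grip_width: 0.0301
t 25.1 P [0.4279 0.2255 0.103 ] yaw 2.0847 tilt [-0.002 -0.001] F [-0.1 -0.2 -0.3] M [-0.001 -0.153 -0.015] w 0.0301 q6 -0.2600 tq6 -0.002
time: 25.72
position: [0.4675, 0.1546, 0.1982]
tool_rot: [0.503, 0.864, -0.0, -0.001]
ft_force: [-0.1, 0.2, -0.3]
grip_width: 0.0299
oil_can 0.76 [ 0.639 -0.44   0.059]
tape_roll 0.71 [ 0.509 -0.458  0.027]
hex_nut_big 0.53 [0.457 0.164 0.037]
rim_lock 0.82 [0.457 0.053 0.036]
```

View pics/c12.png

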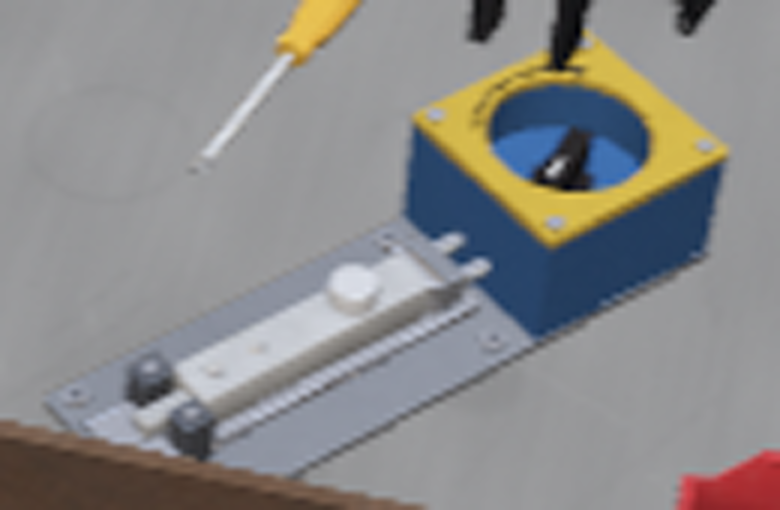

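View pics/w12.png

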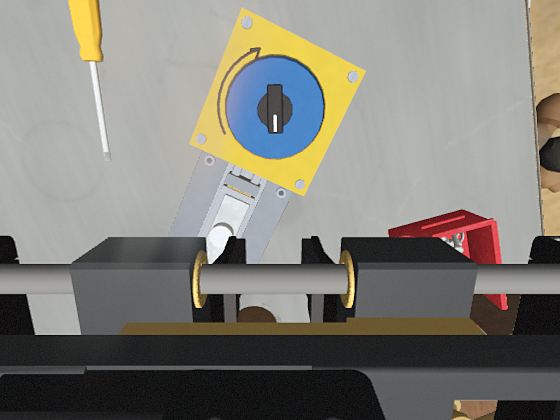

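Run:
```python
from fit import *
q=shot('scene','s13.png'); a=cv2.imread('pics/scene0.png').astype(int); b=cv2.imread('pics/s13.png').astype(int)
for n,(u,v) in dict(nut=(199,276),tape=(147,280),can=(172,309)).items(): print(n,np.abs(a-b)[v-20:v+20,u-20:u+20].mean().round(2))
print('knob yaw check')
up=lambda a:(np.array(a)+.5)/6-.5+np.array([255,135])
robot.hand_in()
```

```text
nut 1.29
tape 1.3
can 1.14
knob yaw check
the job is handed in; nothing more can be done
```

The zinc lock is clamped in the fixture, and I handed the job in at about 26 s of the 67 s. No verdict is reported, so the jaw force below is my estimate.

- **Lock:** I set it flat on the bed with the bolt between the posts and let go. The scene picture showed it lying flat and in line before I touched the knob.
- **Guard:** I went in through the opening with the fingers 30 mm apart. The wrist force stayed within about 2 N of zero throughout, so there was no sign of touching the guard.
- **Tightening:** I turned the knob clockwise about 0.84 rad. The jaw met the posts about 0.066 rad before I stopped.
- **Jaw force:** The wrist torque while holding was about 0.42 to 0.44 N m, which means roughly 14 to 16 N. The angle past touch gives about 16 N, and the torque rise since touch gives about 12 N. All are inside 6 to 25 N.
- **After letting go:** The knob still lined up with the gripper after I withdrew, and the scene picture showed the jaw touching the lock.
- **Bystanders:** The picture around the oil can, tape roll and hex nut matched the first picture. In the last picture the network put the hex nut on the fixture, a false detection given the unchanged pixels at its place.
- **Disagreement:** The cameras differed by 2 to 5 mm on where the fixture lies. I centred the lock and knob by their positions within the same picture instead.

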